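Copy a roof corner's angle to a mitre jig with a sliding bevel

TASK

Set the loose sliding bevel in the wooden corner, with its stock flush along the pale batten and its blade flush along the darker batten, and press its red lever down to lock it while it lies there. Then carry it to the aluminium jig and slide it home, stock flush along the rail, so that the locked blade pushes the blue fence round until blade and fence lie flush; leave the bevel lying there on the jig's board, locked. Do not touch the fence with the gripper, and leave the tin, the glue bottle and the other things on the bench alone.

Things in the scene. Friction and masses are not known exactly. Their poses are not given: they have to be found in the camera images.
- bevel: Loose sliding bevel, 0.42 kg: dark timber stock 30 mm wide, 18 high, blade hinged in its end, free to swing to y > 0 until locked. Origin: on the vertical hinge axis, at the underside; x along the stock away from the hinge, to x = 140 mm; sides at y = -15 and +15 mm; z up. Raised wooden handle to grip: x 72 to 126, y -12 to +12, z 16 to 64 mm.
- blade: The bevel's steel blade, 30 mm wide, half-round ends, z 5 to 13 mm, a small foot under its far end. Origin as the bevel's; x along the blade, edges at y = -15 and +15 mm, far end at x = 135 mm. Angle from stock x to blade x starts at 100 to 112 degrees, always wider than the wooden corner. Turns at 0.06 N m unlocked, locked holds 0.6 N m.
- handle (a point): Middle of the bevel's raised handle, 99 mm from the hinge axis along the stock, 50 mm above the underside; x, y, z axes as the bevel's.
- stock_end (a point): Point on the middle line of the bevel's stock near its far end, 130 mm from the hinge axis, 9 mm up.
- blade_end (a point): Centre of the half-round far end of the blade, 120 mm from the hinge axis, 9 mm up.
- lock (a joint): Red cam lever over the bevel's hinge: 0 = raised 0.6 rad (unlocked), 0.58 = pressed flat; locked above 0.45. Axis along the bevel's y at x = -6 mm, z = 20 mm; its free end lies towards the handle. Stiff (about 5 to 8 N at its pad, then a firm stop); stays where it is left.
- lock_pad (a point): Top of the red lever's thumb pad, 48 mm from the lever's axis. Raised it stands about 50 mm above the bevel's underside; flat, about 28 mm, at bevel x = 42 mm, between hinge and handle (17 mm of room from the lever's tip to the handle).
- corner: The wooden corner to copy, fixed: a pale batten 26 mm high. Origin on the bench at the inside corner; x along the batten away from the corner; its inside face is the plane y = 0, from x = -20 to 170 mm; the timber lies at y from -20 to 0 mm; y points into the corner.
- leaf: The corner's darker second batten, fixed at 66 to 92 degrees to the pale one (differs each time), 26 mm high, 140 mm long. Origin as the corner's; x along this batten away from the corner; inside face is the plane y = 0, the timber lies at y from 0 to 20 mm.
- copied_angle (a point): Point on top of the leaf, for judging only. Its x axis is the leaf's x turned about the vertical by -0.6 rad, as much as the jig is always turned from the corner: the fence has the copied angle when its x is parallel to this x.
- jig: Aluminium mitre jig fixed on a plywood board whose top (origin, z = 0) is 9 mm above the bench: x -40 to 230, y -30 to 160 mm. Rail 26 mm high, cross piece (x -31 to -11 mm) with the fence's post; x along the rail away from the cross piece; the rail's inside face is the plane y = 0, to x = 180 mm, metal at y -22 to 0 mm. The post, 16 mm wide, 30 high, at x = 0, y = 45 mm, stops the blade once flush with the fence.
- fence: The jig's blue swinging fence, 16 mm thick, 26 high, 133 long from the post's axis, end rounded. Origin on that axis at the board's top; x along the fence; the bevel goes against its face at y = -8 mm. Starts 32 to 45 degrees from the rail, always narrower than the corner; swings to 108. Stiff (0.12 N m, about 1 N at its end), stays where it is left.
- tin: Bystander: ribbed bare tin, 71 mm across, 102 mm high; origin at the centre of its underside.
- glue: Bystander: white glue bottle with orange tip, 50 mm across, 136 mm high; origin at the centre of its underside.

How it is judged:
By the outcome, as a careful person would: the job done as asked, in the order asked, and still so for the second after the job is handed in, with the robot touching nothing.
It also fails if it takes over 69 s, if anything falls off the work surface, if the arm or the gripper's body presses on something with over 40 N, if the wrist force passes 120 N, or if a joint passes its speed limit or range.

ROBOT

A 7-joint arm with a two-finger parallel gripper is mounted at the origin on a cart in front of the work surface, level with it; the furniture and walls round the work are solid. World frame = base frame: x ahead of the robot, y to its left, z up, the work surface at z = 0. Lengths are in m, angles in rad, forces in N, time in s.
With the tool pointing down it reaches from about 0.425 to 0.875 m from the base axis. Payload 4.7 kg.
Tool frame: the origin (TCP) lies at the very end of the fingers, on their centre line; the grasp point (between the pads) lies 19 mm behind it; z points along the fingers, y is the line along which they close (so a half turn about z gives the same grasp; the last joint's range is limited). The gripper opens to 87 mm and grips with 3 to 60 N. Pads are 19 mm wide; open, the fingers measure 117 mm over their backs; the gripper's body (75 mm by 190 mm) begins 51 mm behind the grasp point.
Start: joints at [-1.137, 0.321, -0.07, 1.45, 0.023, 1.371, -0.057], TCP at [0.265, 0.594, 0.223] pointing down, gripper open.
Joint ranges: [-2.86, 2.86], [-0.3, 2.09], [-1.38, 1.24], [0.06, 2.45], [-1.56, 4.7], [0.09, 2.05], [-2.69, 2.69]. Speed limits (rad/s): [2.57, 2.57, 3.14, 3.14, 3.14, 3.14, 3.14].

INTERFACE

Orientations are given as a rotation vector (axis times angle).
In Python, from bench import ctrl, vision gives the robot as it stands.
- The arm moves only by the tool jog_arm, never from a script. Its argument "increments" is a list of rows, each an object of numbers: "tx", "ty", "tz": the shift along the tool's x, y, z in mm; "wx", "wy", "wz": the turn, a rotation vector about the tool's x, y, z in rad; "gripper": the opening, from 0 (shut) to 1 (fully open). In form: [{"tx": .., "ty": .., "tz": .., "wx": .., "wy": .., "wz": .., "gripper": ..}, ...]. A call has exactly 5 rows; each row is the pose to reach, as a shift and turn from the pose commanded when the call began, along the tool's axes at that moment; what a row does not reach only later rows make up. A row lasts 1/12 s, in which the tool goes at most 41.7 mm and 7.16 degrees, less where a joint would pass 70% of its speed; a pose out of reach is approached as far as the arm can. A call with a gripper value outside its range is refused whole. The fingers move at their own pace and stop on an object; "grip_force" is the grip in N (left out, the last holds). Time passes only in rows, so rows that repeat a pose let the fingers close, or fill a call up. It gives the time, the measured TCP pose, the force, the opening and the grip force at its end, in the units of the state.
- ctrl.get_state(): the state, without advancing time (a new reading comes with each control period).
- vision.get_image(name): name is "scene" or "top" or "wrist"; returns a dict with "color" (420x560x3 uint8, blue, green, red), "fx", "fy", "cx", "cy" (pixels), "extrinsics" (4x4, takes a point from world to camera coordinates). Camera axes: x right, y down, z forward; pixel columns grow to the right and rows downward; lengths in m; the calibration is good to about 2 mm. A picture is of the moment at which its call begins. There is no depth.
- ctrl.close_job(): hands the job in; it is judged then, once.
Trained networks look in the newest picture that a camera, given by its name, has taken for a name from the list of things; names that differ only in an ending like _2 or _b are one class to them, and where a whole thing is asked for, a point or a joint stands for the part that bears it (a point fixed in the world has none). Each returns a list of dicts, best first, with "conf" (0 to 1); they miss things now and then, are a little off and sometimes report something else, mostly with a low value. They report only what shows in the picture. A call takes as long as a camera call.
- vision.spot_in(camera, thing): "bbox" ([left, top, right, bottom] in pixels, round what is visible of it).
The state is a dict: "time": time; "joint_positions": joint angles; "qd": joint speeds; "joint_torque": joint torques, N m; "position": TCP position; "tool_rot": TCP orientation; "ft_force": force on the tool from outside, world axes, zero at the start; "torque": the same for the moment, N m; "grip_width": opening from 0.0 (shut) to 1.0 (fully open); "grip_force": force on a finger pad.
Only numpy, scipy, OpenCV 4.12 (cv2) and the standard library are available. Lean on these libraries where they do the work, as an engineer would, in place of code of your own. Each camera call takes 0.05 s, during which the arm holds its last target. There are 200 camera calls.

## Working session

There is one attempt and no reset: what is moved stays moved. The work goes in short steps, Python scripts to look and compute and a tool call to move; the robot and the scene stay as the last step left them, time stands still between calls to the robot, and variables do not carry over. Pictures are saved under pics/ and viewed, at most 10 in all, crops included, and the job is handed in when it is done.

Besides the shell and the picture viewer there is one more tool, called after ">>>" by a JSON object that holds its "op" and its "data". jog_arm: Moves the arm, as the interface text tells. Its arguments: {"type":"object","properties":{"increments":{"type":"array"},"grip_force":{"type":"number"}},"required":["increments"]}

```bash
mkdir -p pics; ls
python3 - <<'E'
from bench import ctrl, vision
import cv2, numpy as np
print(ctrl.get_state())
for n in ["scene","top"]:
    im=vision.get_image(n); cv2.imwrite(f"pics/{n}0.png",im["color"])
    print(n,im["fx"],im["fy"],im["cx"],im["cy"],np.array(im["extrinsics"]).round(4).tolist())
for t in ["bevel","blade","handle","lock_pad","corner","leaf","jig","fence","tin","glue"]:
    print(t,[(np.round(d["bbox"]).tolist(),round(d["conf"],2)) for d in vision.spot_in("top",t)[:2]])
E
```

```text
pics
{'time': 0.0, 'joint_positions': array([-1.13688968,  0.3218358 , -0.07013309,  1.45167627,  0.02264256,
        1.37077671, -0.05689602]), 'qd': array([9.30453617e-04, 8.96711926e-05, 1.90321339e-03, 1.20107824e-03,
       1.75598229e-04, 1.45386459e-04, 8.67038717e-04]), 'joint_torque': array([-5.81726249e-05, -4.91290033e+01, -4.03976664e-01, -3.12530673e+01,
       -6.38409681e-02,  4.35607194e-02,  1.75577734e-04]), 'position': array([0.26473793, 0.59304426, 0.22145294]), 'tool_rot': array([-6.54404614e-01, -3.07239603e+00,  2.96540891e-03]), 'ft_force': array([ 0.57656088, -0.53304064,  0.69896552]), 'torque': array([-0.03393338, -0.02492209,  0.01538051]), 'grip_force': 0.0, 'grip_width': 0.9981912419762002}
scene 479.1396448127624 479.1396448127624 283.7254595874498 216.112562360596 [[0.7474, -0.6643, 0.0098, -0.5663], [-0.3965, -0.4579, -0.7957, 0.2026], [0.533, 0.5909, -0.6056, 0.9156], [0.0, 0.0, 0.0, 1.0]]
top 426.760717270573 426.760717270573 286.7195970571952 209.99577162087127 [[0.1179, -0.993, -0.0041, -0.2611], [-0.9699, -0.1142, -0.2148, 0.5732], [0.2129, 0.0293, -0.9766, 1.0796], [0.0, 0.0, 0.0, 1.0]]
bevel [([213.0, 155.0, 264.0, 171.0], 0.73), ([241.0, 218.0, 310.0, 270.0], 0.68)]
blade [([268.0, 216.0, 310.0, 230.0], 0.79)]
handle [([238.0, 215.0, 310.0, 275.0], 0.86)]
lock_pad []
corner [([202.0, 152.0, 264.0, 219.0], 0.79)]
leaf [([218.0, 154.0, 266.0, 174.0], 0.85), ([239.0, 219.0, 314.0, 272.0], 0.72)]
jig [([315.0, 202.0, 432.0, 329.0], 0.91)]
fence [([389.0, 236.0, 399.0, 281.0], 0.59)]
tin [([283.0, 154.0, 310.0, 191.0], 0.58)]
glue [([322.0, 161.0, 344.0, 191.0], 0.85)]
```

Run:
```python
import cv2
a=cv2.imread("pics/top0.png")[140:340,190:450]
cv2.imwrite("pics/top0c.png",cv2.resize(a,None,fx=3,fy=3,interpolation=cv2.INTER_CUBIC)[:, :800])
```

```text
(no output)
```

View pics/top0c.png

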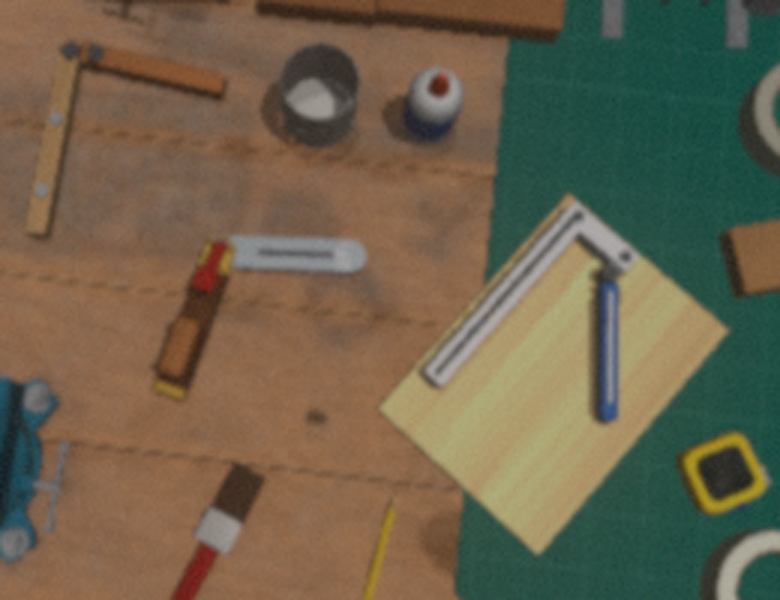

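View pics/scene0.png

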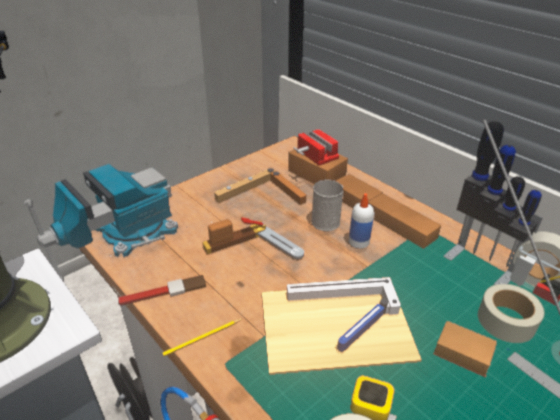

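```bash
cat > h.py <<'E'
import numpy as np, cv2
from bench import ctrl, vision
from scipy.spatial.transform import Rotation as R
def cam(im): return np.array([[im["fx"],0,im["cx"]],[0,im["fy"],im["cy"]],[0,0,1]]), np.array(im["extrinsics"])
def back(im,uv,z):
    K,E=cam(im); d=E[:3,:3].T@np.linalg.solve(K,[*uv,1.]); c=-E[:3,:3].T@E[:3,3]
    return c+d*(z-c[2])/d[2]
def proj(im,P):
    K,E=cam(im); p=(np.atleast_2d(P)@E[:3,:3].T+E[:3,3])@K.T; return p[:,:2]/p[:,2:]
def tool():
    s=ctrl.get_state(); return s["position"],R.from_rotvec(s["tool_rot"]).as_matrix(),s
E
python3 - <<'E'
from h import *
im=vision.get_image("top")
for n,u,v,z in [("corner in",80,64,.026),("pale end",48,236,.026),("leaf in near",85,68,.026),("leaf end",222,97,.026),
 ("hinge",212,252,.015),("stock end",172,392,.018),("blade end",350,257,.013),("handle",180,345,.064),("pad",215,252,.05),
 ("jig corner",578,212,.035),("rail in end",440,385,.035),("post",612,270,.039),("fence end",606,412,.035),("tin",318,115,.0),("glue",432,130,0)]:
    print(n,(1000*back(im,(u/3+190-.33,v/3+140-.33),z)).round())
p,M,s=tool(); w=vision.get_image("wrist"); K,E=cam(w)
print(K.tolist(), "cam in tool:",M.T@(-E[:3,:3].T@E[:3,3]-p), (E[:3,:3]@M).round(3).tolist(), M.round(3).tolist())
E
```

```text
corner in [725.  24.  26.]
pale end [558.  28.  26.]
leaf in near [722.  19.  26.]
leaf end [ 709. -114.   26.]
hinge [ 563. -123.   15.]
stock end [ 431. -104.   18.]
blade end [ 574. -250.   13.]
handle [ 470. -110.   64.]
pad [ 557. -128.   50.]
jig corner [ 635. -451.   35.]
rail in end [ 464. -341.   35.]
post [ 585. -484.   39.]
fence end [ 458. -488.   35.]
tin [ 710. -205.    0.]
glue [ 708. -314.    0.]
[[339.84832849602236, 0.0, 284.4027150120347], [0.0, 339.84832849602236, 207.62272521369388], [0.0, 0.0, 1.0]] cam in tool: [ 0.08535963  0.00135374 -0.16113777] [[0.0, 1.0, 0.0], [-0.952, 0.0, -0.307], [-0.307, -0.0, 0.952]] [[-0.913, 0.408, 0.0], [0.408, 0.913, 0.0], [-0.0, 0.0, -1.0]]
```

>>> {"op": "jog_arm", "data": {"increments": [{"tz": -30}, {"tx": -20, "ty": -18, "tz": -40}, {"tx": -50, "ty": -45, "tz": -40}, {"tx": -80, "ty": -72, "tz": -40}, {"tx": -110, "ty": -99, "tz": -40}]}}

```text
validation failed for argument at $.in...
```

>>> {"op": "jog_arm", "data": {"increments": [{"tx": -30, "ty": -27}, {"tx": -60, "ty": -54}, {"tx": -90, "ty": -81}, {"tx": -120, "ty": -108}, {"tx": -150, "ty": -135}]}}

```text
validation failed for argument at $.in...
```

>>> {"op": "jog_arm", "data": {"increments": [{"tx": -30, "ty": -27}, {"tx": -60, "ty": -54}, {"tx": -90, "ty": -81}, {"tx": -120, "ty": -108}, {"tx": -150, "ty": -135}]}}

```text
validation failed for argument at $.in...
```

>>> {"op": "jog_arm", "data": {"increments": [{"tx": -30, "ty": -27, "wz": -0.1}, {"tx": -60, "ty": -54, "wz": -0.2}, {"tx": -90, "ty": -81, "wz": -0.3}, {"tx": -110, "ty": -99, "wz": -0.34}, {"tx": -110, "ty": -99, "wz": -0.34}]}}

```text
validation failed for argument at $.in...
```

Run:
```python
from h import *
p,M,s=tool(); print(p,M.round(3).tolist(),s["time"])
w=vision.get_image("wrist"); cv2.imwrite("pics/w1.png",w["color"]); np.save("pics/w1.npy",w["extrinsics"])
```

```text
[0.26492141 0.59358441 0.22259834] [[-0.913, 0.408, 0.0], [0.408, 0.913, 0.0], [-0.0, 0.0, -1.0]] 0.7
```

View pics/w1.png

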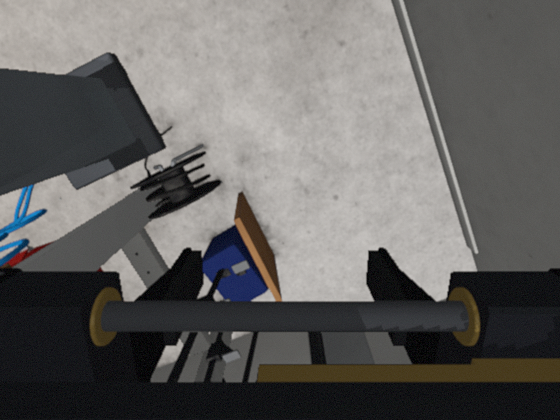

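>>> {"op": "jog_arm", "data": {"increments": [{"tx": 0, "ty": 0, "tz": -30, "wx": 0, "wy": 0, "wz": 0, "gripper": 1}, {"tx": -20, "ty": -18, "tz": -50, "wx": 0, "wy": 0, "wz": 0, "gripper": 1}, {"tx": -50, "ty": -45, "tz": -60, "wx": 0, "wy": 0, "wz": 0, "gripper": 1}, {"tx": -80, "ty": -72, "tz": -70, "wx": 0, "wy": 0, "wz": 0, "gripper": 1}, {"tx": -110, "ty": -99, "tz": -80, "wx": 0, "wy": 0, "wz": 0, "gripper": 1}]}}

```text
time: 1.17
position: [0.3255, 0.457, 0.3033]
tool_rot: [0.653, 3.073, 0.001]
ft_force: [1.0, 0.3, 0.0]
grip_width: 0.999
grip_force: 0.0
```

>>> {"op": "jog_arm", "data": {"increments": [{"tx": -32, "ty": -23, "tz": 0, "wx": 0, "wy": 0, "wz": 0, "gripper": 1}, {"tx": -64, "ty": -46, "tz": 0, "wx": 0, "wy": 0, "wz": 0, "gripper": 1}, {"tx": -96, "ty": -69, "tz": 0, "wx": 0, "wy": 0, "wz": 0, "gripper": 1}, {"tx": -128, "ty": -92, "tz": 0, "wx": 0, "wy": 0, "wz": 0, "gripper": 1}, {"tx": -160, "ty": -115, "tz": 0, "wx": 0, "wy": 0, "wz": 0, "gripper": 1}]}}

```text
time: 1.58
position: [0.4249, 0.2863, 0.303]
tool_rot: [0.654, 3.072, 0.002]
ft_force: [1.1, 0.4, 0.8]
grip_width: 0.999
grip_force: 0.0
```

>>> {"op": "jog_arm", "data": {"increments": [{"tx": -32, "ty": -23, "tz": 0, "wx": 0, "wy": 0, "wz": 0, "gripper": 1}, {"tx": -64, "ty": -46, "tz": 0, "wx": 0, "wy": 0, "wz": 0, "gripper": 1}, {"tx": -96, "ty": -69, "tz": 0, "wx": 0, "wy": 0, "wz": 0, "gripper": 1}, {"tx": -128, "ty": -92, "tz": 0, "wx": 0, "wy": 0, "wz": 0, "gripper": 1}, {"tx": -160, "ty": -115, "tz": 0, "wx": 0, "wy": 0, "wz": 0, "gripper": 1}]}}

```text
time: 2.0
position: [0.5242, 0.1161, 0.3031]
tool_rot: [0.654, 3.072, 0.001]
ft_force: [1.5, 0.5, 0.4]
grip_width: 1.005
grip_force: 0.0
```

>>> {"op": "jog_arm", "data": {"increments": [{"tx": -32, "ty": -23, "tz": 0, "wx": 0, "wy": 0, "wz": -0.1, "gripper": 1}, {"tx": -64, "ty": -46, "tz": 0, "wx": 0, "wy": 0, "wz": -0.2, "gripper": 1}, {"tx": -96, "ty": -69, "tz": 0, "wx": 0, "wy": 0, "wz": -0.27, "gripper": 1}, {"tx": -128, "ty": -92, "tz": 0, "wx": 0, "wy": 0, "wz": -0.27, "gripper": 1}, {"tx": -128, "ty": -92, "tz": 0, "wx": 0, "wy": 0, "wz": -0.27, "gripper": 1}]}}

```text
time: 2.42
position: [0.6047, -0.0284, 0.3022]
tool_rot: [0.253, 3.13, -0.01]
ft_force: [-1.7, -0.4, -0.7]
grip_width: 1.001
grip_force: 0.0
```

Run:
```python
from h import *
p,M,s=tool(); print(p,M.round(3).tolist(),s["time"])
w=vision.get_image("wrist"); cv2.imwrite("pics/w2.png",w["color"]); np.save("pics/w2.npy",w["extrinsics"])
```

```text
[ 0.60468811 -0.0283894   0.3022322 ] [[-0.987, 0.161, 0.001], [0.161, 0.987, -0.007], [-0.002, -0.006, -1.0]] 2.4167
```

View pics/w2.png

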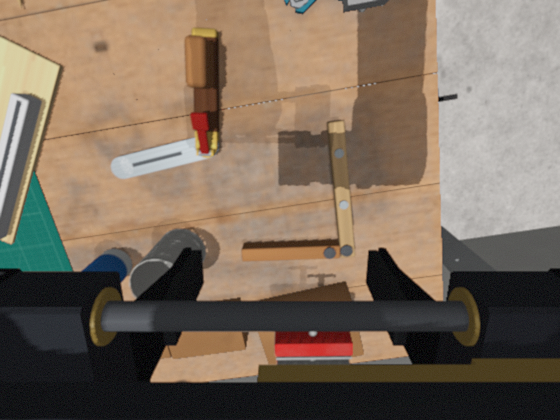

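Run:
```python
import cv2
a=cv2.imread("pics/w2.png")[20:265,100:360]
b=cv2.resize(a,None,fx=2.4,fy=2.4,interpolation=cv2.INTER_CUBIC)
cv2.imwrite("pics/w2c.png",b); print(b.shape)
```

```text
(588, 624, 3)
```

View pics/w2c.png

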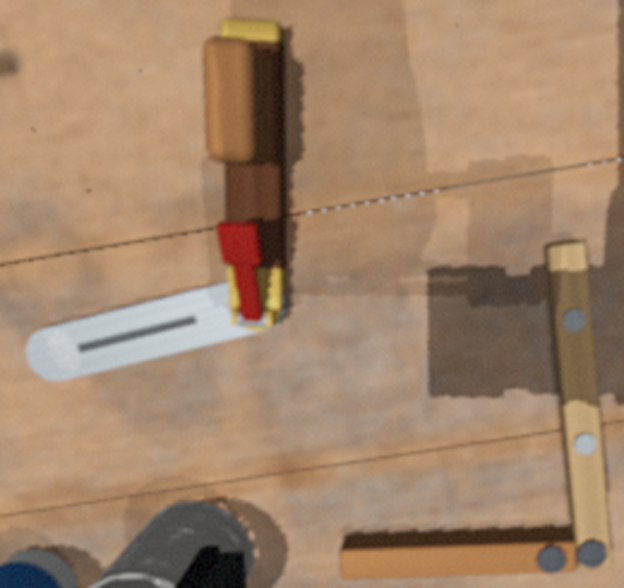

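```bash
cat >> h.py <<'E'
def pt(name,x0,y0,s):
    im={"fx":339.848,"fy":339.848,"cx":284.403,"cy":207.623,"extrinsics":np.load(f"pics/{name}.npy")}
    return lambda u,v,z:1000*back(im,((u+.5)/s+x0-.5,(v+.5)/s+y0-.5),z)[:2]
E
python3 - <<'E'
from h import *
f=pt("w2",100,20,2.4); ang=lambda a,b:np.degrees(np.arctan2(*(b-a)[::-1]))
P=dict(hc=f(230,99,.064),hl0=f(205,60,.064),hl1=f(212,145,.064),hr0=f(253,50,.064),hr1=f(254,150,.064),
sl=f(225,195,.018),sr=f(281,195,.018),cl=f(221,22,.018),cr=f(280,22,.018),eL=f(232,325,.018),eR=f(280,322,.018),
b_end=f(52,353,.013),bt0=f(60,325,.013),bt1=f(220,285,.013),bb0=f(60,381,.013),bb1=f(225,336,.013),pad=f(239,243,.05),
pa0=f(548,250,.026),pa1=f(576,530,.026),lf0=f(345,546,.026),lf1=f(535,541,.026))
for k,v in P.items(): print(k,v.round(1))
print("stock",ang(P["sl"]/2+P["sr"]/2,P["cl"]/2+P["cr"]/2),"handle L/R",ang(P["hl1"],P["hl0"]),ang(P["hr1"],P["hr0"]),
"blade",ang(P["bt1"],P["bt0"]),ang(P["bb1"],P["bb0"]),"pale",ang(P["pa1"],P["pa0"]),"leaf",ang(P["lf1"],P["lf0"]))
A=np.c_[P["pa0"]-P["pa1"],-(P["lf0"]-P["lf1"])];t=np.linalg.solve(A,P["lf1"]-P["pa1"]);print("inside corner",P["pa1"]+t[0]*A[:,0])
E
```

```text
hc [ 468. -104.]
hl0 [ 450.5 -111.2]
hl1 [ 485.6 -116.9]
hr0 [450.1 -89.1]
hr1 [490.8 -98.3]
sl [ 506.4 -128.3]
sr [511.1 -99.4]
cl [ 427.2 -110.6]
cr [431.9 -82. ]
eL [ 573.2 -141. ]
eR [ 575.8 -114.6]
b_end [ 573.  -245.9]
bt0 [ 558.5 -236.7]
bt1 [ 551.5 -143.6]
bb0 [ 589.1 -246.4]
bb1 [ 579.1 -147.7]
pad [ 530.6 -118.6]
pa0 [560.4  33.7]
pa1 [720.4  30.5]
lf0 [ 709.2 -104.2]
lf1 [723.6   6.1]
stock 167.4954134854983 handle L/R 170.77369289535676 167.26016607543596 blade -85.64598191709777 -84.19592602759256 pale 178.85704894945908 leaf -97.424260836931
inside corner [726.75894787  30.36248994]
```

Run:
```python
from h import *
p,M,s=tool(); print(p,M.round(4).tolist(),s["time"],s["qd"].round(3))
d=np.array([.475,-.106,.11])-p; print((M.T@d*1000).round(1))
```

```text
[ 0.60364189 -0.02408495  0.3022076 ] [[-0.9874, 0.1579, -0.0001], [0.1579, 0.9874, -0.0031], [-0.0004, -0.0031, -1.0]] 2.4667 [-0.051 -0.029 -0.072  0.026 -0.032  0.015 -0.028]
[ 114.2 -100.6  192.5]
```

>>> {"op": "jog_arm", "data": {"increments": [{"tx": 24, "ty": -22, "tz": 20, "wx": 0, "wy": 0, "wz": 0.02, "gripper": 1}, {"tx": 48, "ty": -44, "tz": 40, "wx": 0, "wy": 0, "wz": 0.04, "gripper": 1}, {"tx": 70, "ty": -64, "tz": 65, "wx": 0, "wy": 0, "wz": 0.059, "gripper": 1}, {"tx": 92, "ty": -84, "tz": 90, "wx": 0, "wy": 0, "wz": 0.059, "gripper": 1}, {"tx": 114, "ty": -104, "tz": 115, "wx": 0, "wy": 0, "wz": 0.059, "gripper": 1}]}}

```text
time: 2.88
position: [0.4734, -0.1034, 0.1867]
tool_rot: [0.324, 3.124, 0.002]
ft_force: [0.2, -1.1, -0.7]
grip_width: 0.999
grip_force: 0.0
```

>>> {"op": "jog_arm", "data": {"increments": [{"tx": 0, "ty": 0, "tz": 30, "wx": 0, "wy": 0, "wz": 0, "gripper": 1}, {"tx": 0, "ty": 0, "tz": 60, "wx": 0, "wy": 0, "wz": 0, "gripper": 1}, {"tx": 0, "ty": 0, "tz": 77, "wx": 0, "wy": 0, "wz": 0, "gripper": 1}, {"tx": 0, "ty": 0, "tz": 77, "wx": 0, "wy": 0, "wz": 0, "gripper": 1}, {"tx": 0, "ty": 0, "tz": 77, "wx": 0, "wy": 0, "wz": 0, "gripper": 1}]}}

```text
time: 3.3
position: [0.4742, -0.1031, 0.1104]
tool_rot: [-0.325, -3.123, -0.0]
ft_force: [0.0, -0.3, 0.5]
grip_width: 1.002
grip_force: 0.0
```

Run:
```python
from h import *
p,M,s=tool(); print(p,M.round(4).tolist(),s["time"],s["qd"].round(3))
w=vision.get_image("wrist"); cv2.imwrite("pics/w3.png",w["color"]); np.save("pics/w3.npy",w["extrinsics"])
```

```text
[ 0.47422723 -0.10311911  0.11043168] [[-0.9785, 0.2061, -0.0013], [0.2061, 0.9785, 0.0003], [0.0013, 0.0001, -1.0]] 3.3 [ 0.001 -0.018  0.005 -0.047  0.006  0.003  0.004]
```

View pics/w3.png

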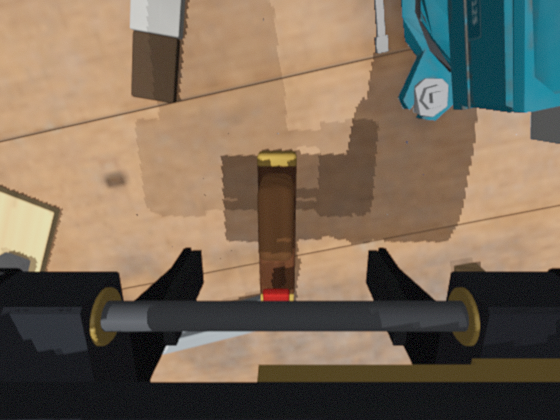

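>>> {"op": "jog_arm", "data": {"increments": [{"tx": 0, "ty": -4, "tz": 20, "wx": 0, "wy": 0, "wz": 0, "gripper": 1}, {"tx": 0, "ty": -4, "tz": 50, "wx": 0, "wy": 0, "wz": 0, "gripper": 1}, {"tx": 0, "ty": -4, "tz": 75, "wx": 0, "wy": 0, "wz": 0, "gripper": 1}, {"tx": 0, "ty": -4, "tz": 82, "wx": 0, "wy": 0, "wz": 0, "gripper": 1}, {"tx": 0, "ty": -4, "tz": 82, "wx": 0, "wy": 0, "wz": 0, "gripper": 1}]}}

```text
time: 3.77
position: [0.4735, -0.1076, 0.0283]
tool_rot: [-0.326, -3.123, 0.0]
ft_force: [0.6, 0.2, 0.9]
grip_width: 1.0
grip_force: 0.0
```

>>> {"op": "jog_arm", "data": {"increments": [{"tx": 0, "ty": 0, "tz": 0, "wx": 0, "wy": 0, "wz": 0, "gripper": 0.15}, {"tx": 0, "ty": 0, "tz": 0, "wx": 0, "wy": 0, "wz": 0, "gripper": 0.15}, {"tx": 0, "ty": 0, "tz": 0, "wx": 0, "wy": 0, "wz": 0, "gripper": 0.15}, {"tx": 0, "ty": 0, "tz": 0, "wx": 0, "wy": 0, "wz": 0, "gripper": 0.15}, {"tx": 0, "ty": 0, "tz": 0, "wx": 0, "wy": 0, "wz": 0, "gripper": 0.15}], "grip_force": 40}}

```text
time: 4.18
position: [0.4746, -0.108, 0.0295]
tool_rot: [0.327, 3.123, 0.001]
ft_force: [0.6, -0.2, 0.2]
grip_width: 0.706
grip_force: 0.0
```

>>> {"op": "jog_arm", "data": {"increments": [{"tx": 0, "ty": 0, "tz": 0, "wx": 0, "wy": 0, "wz": 0, "gripper": 0.1}, {"tx": 0, "ty": 0, "tz": 0, "wx": 0, "wy": 0, "wz": 0, "gripper": 0.1}, {"tx": 0, "ty": 0, "tz": 0, "wx": 0, "wy": 0, "wz": 0, "gripper": 0.1}, {"tx": 0, "ty": 0, "tz": 0, "wx": 0, "wy": 0, "wz": 0, "gripper": 0.1}, {"tx": 0, "ty": 0, "tz": 0, "wx": 0, "wy": 0, "wz": 0, "gripper": 0.1}]}}

```text
time: 4.6
position: [0.4738, -0.108, 0.0285]
tool_rot: [-0.327, -3.124, -0.0]
ft_force: [0.1, 0.1, 0.8]
grip_width: 0.323
grip_force: 0.0
```

>>> {"op": "jog_arm", "data": {"increments": [{"tx": 0, "ty": 0, "tz": 0, "wx": 0, "wy": 0, "wz": 0, "gripper": 0.1}, {"tx": 0, "ty": 0, "tz": 0, "wx": 0, "wy": 0, "wz": 0, "gripper": 0.1}, {"tx": 0, "ty": 0, "tz": 0, "wx": 0, "wy": 0, "wz": 0, "gripper": 0.1}, {"tx": 0, "ty": 0, "tz": 0, "wx": 0, "wy": 0, "wz": 0, "gripper": 0.1}, {"tx": 0, "ty": 0, "tz": 0, "wx": 0, "wy": 0, "wz": 0, "gripper": 0.1}]}}

```text
time: 5.02
position: [0.4737, -0.1085, 0.0285]
tool_rot: [-0.328, -3.124, 0.001]
ft_force: [-1.3, -2.7, 0.5]
grip_width: 0.27
grip_force: 40.0
```

Run:
```python
from h import *
p,M,s=tool(); print(p,M.round(4).tolist(),s["time"],s["grip_width"],s["grip_force"])
```

```text
[ 0.47369916 -0.10853456  0.02852824] [[-0.9782, 0.2075, -0.0002], [0.2075, 0.9782, -0.0005], [0.0001, -0.0005, -1.0]] 5.0167 0.26962611798056835 39.96659001801163
```

>>> {"op": "jog_arm", "data": {"increments": [{"tx": 0, "ty": 0, "tz": 0, "wx": 0, "wy": 0, "wz": 0, "gripper": 0.4}, {"tx": 0, "ty": 0, "tz": 0, "wx": 0, "wy": 0, "wz": 0, "gripper": 0.4}, {"tx": 0, "ty": 0, "tz": -8, "wx": 0, "wy": 0, "wz": 0, "gripper": 0.4}, {"tx": 0, "ty": 0, "tz": -8, "wx": 0, "wy": 0, "wz": 0, "gripper": 0.4}, {"tx": 0, "ty": 0, "tz": -8, "wx": 0, "wy": 0, "wz": 0, "gripper": 0.1}], "grip_force": 55}}

```text
time: 5.43
position: [0.4746, -0.1077, 0.0373]
tool_rot: [0.327, 3.123, 0.001]
ft_force: [0.4, 0.9, 0.3]
grip_width: 0.369
grip_force: 0.0
```

>>> {"op": "jog_arm", "data": {"increments": [{"tx": 0, "ty": 0, "tz": 0, "wx": 0, "wy": 0, "wz": 0, "gripper": 0.1}, {"tx": 0, "ty": 0, "tz": 0, "wx": 0, "wy": 0, "wz": 0, "gripper": 0.1}, {"tx": 0, "ty": 0, "tz": 0, "wx": 0, "wy": 0, "wz": 0, "gripper": 0.1}, {"tx": 0, "ty": 0, "tz": 0, "wx": 0, "wy": 0, "wz": 0, "gripper": 0.1}, {"tx": 0, "ty": 0, "tz": 0, "wx": 0, "wy": 0, "wz": 0, "gripper": 0.1}]}}

```text
time: 5.85
position: [0.4739, -0.1083, 0.0367]
tool_rot: [0.328, 3.124, -0.0]
ft_force: [-0.7, -1.6, 2.5]
grip_width: 0.273
grip_force: 54.9
```

Run:
```python
from h import *
p,M,s=tool(); print(p,M.round(4).tolist(),s["time"],s["grip_width"],s["grip_force"],s["ft_force"])
d=np.array([.5574,.0032,0])-p*[1,1,0]; print((M.T@d*1000).round(1))
```

```text
[ 0.47391596 -0.10832059  0.03667455] [[-0.9782, 0.2075, 0.0002], [0.2075, 0.9782, -0.0002], [-0.0002, -0.0002, -1.0]] 5.85 0.273096459473401 54.93886465206742 [-0.69692244 -1.63599913  2.52244498]
[-58.5 126.4  -0. ]
```

>>> {"op": "jog_arm", "data": {"increments": [{"tx": 0, "ty": 0, "tz": -8, "wx": 0, "wy": 0, "wz": 0, "gripper": 0.1}, {"tx": -12, "ty": 26, "tz": -8, "wx": 0, "wy": 0, "wz": -0.05, "gripper": 0.1}, {"tx": -28, "ty": 58, "tz": -8, "wx": 0, "wy": 0, "wz": -0.1, "gripper": 0.1}, {"tx": -44, "ty": 92, "tz": -8, "wx": 0, "wy": 0, "wz": -0.15, "gripper": 0.1}, {"tx": -58, "ty": 122, "tz": -8, "wx": 0, "wy": 0, "wz": -0.19, "gripper": 0.1}]}}

```text
time: 6.27
position: [0.5561, 0.0019, 0.0442]
tool_rot: [-0.025, -3.14, -0.002]
ft_force: [1.4, 0.0, -4.1]
grip_width: 0.269
grip_force: 54.9
```

>>> {"op": "jog_arm", "data": {"increments": [{"tx": 0, "ty": 0, "tz": 0, "wx": 0, "wy": 0, "wz": 0, "gripper": 0.1}, {"tx": 0, "ty": 0, "tz": 0, "wx": 0, "wy": 0, "wz": 0, "gripper": 0.1}, {"tx": 0, "ty": 0, "tz": 3, "wx": 0, "wy": 0, "wz": 0, "gripper": 0.1}, {"tx": 0, "ty": 0, "tz": 6, "wx": 0, "wy": 0, "wz": 0, "gripper": 0.1}, {"tx": 0, "ty": 0, "tz": 7, "wx": 0, "wy": 0, "wz": 0, "gripper": 0.1}]}}

```text
time: 6.68
position: [0.5543, -0.002, 0.0367]
tool_rot: [-0.033, -3.139, 0.0]
ft_force: [-4.0, -0.4, 0.2]
grip_width: 0.269
grip_force: 54.9
```

Run:
```python
from h import *
p,M,s=tool(); print(p,M.round(4).tolist(),s["time"],s["grip_width"],s["grip_force"],s["ft_force"])
t=vision.get_image("top"); cv2.imwrite("pics/t4.png",cv2.resize(t["color"][130:270,180:380],None,fx=4,fy=4,interpolation=cv2.INTER_CUBIC))
```

```text
[ 0.55427627 -0.00202828  0.03672808] [[-0.9998, 0.021, -0.0024], [0.021, 0.9998, -0.0003], [0.0024, -0.0003, -1.0]] 6.6833 0.26914311993249607 54.93888018652797 [-4.02646835 -0.41229969  0.23842614]
```

View pics/t4.png

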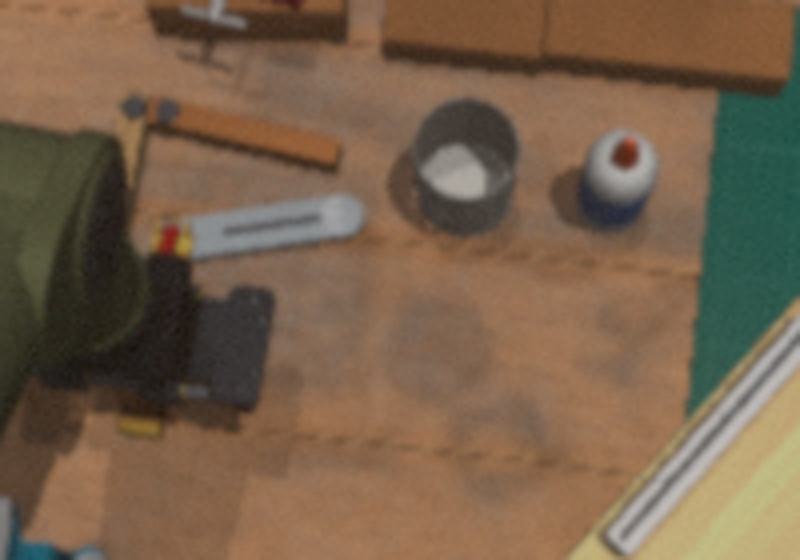

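>>> {"op": "jog_arm", "data": {"increments": [{"tx": 0, "ty": 3, "tz": 0, "wx": 0, "wy": 0, "wz": 0, "gripper": 0.1}, {"tx": 0, "ty": 6, "tz": 0, "wx": 0, "wy": 0, "wz": 0, "gripper": 0.1}, {"tx": 0, "ty": 9, "tz": 0, "wx": 0, "wy": 0, "wz": 0, "gripper": 0.1}, {"tx": 0, "ty": 12, "tz": 0, "wx": 0, "wy": 0, "wz": 0, "gripper": 0.1}, {"tx": 0, "ty": 12, "tz": 0, "wx": 0, "wy": 0, "wz": 0, "gripper": 0.1}]}}

```text
time: 7.15
position: [0.5562, 0.0127, 0.0376]
tool_rot: [0.027, 3.141, 0.001]
ft_force: [0.5, 0.5, -4.8]
grip_width: 0.274
grip_force: 54.9
```

>>> {"op": "jog_arm", "data": {"increments": [{"tx": 0, "ty": 1, "tz": 0, "wx": 0, "wy": 0, "wz": 0, "gripper": 0.1}, {"tx": 0, "ty": 2, "tz": 0, "wx": 0, "wy": 0, "wz": 0, "gripper": 0.1}, {"tx": 0, "ty": 3, "tz": 0, "wx": 0, "wy": 0, "wz": 0, "gripper": 0.1}, {"tx": 0, "ty": 4, "tz": 0, "wx": 0, "wy": 0, "wz": 0, "gripper": 0.1}, {"tx": 0, "ty": 4, "tz": 0, "wx": 0, "wy": 0, "wz": 0, "gripper": 0.1}]}}

```text
time: 7.57
position: [0.5562, 0.0156, 0.0376]
tool_rot: [0.029, 3.141, 0.0]
ft_force: [0.2, -0.4, -3.8]
grip_width: 0.27
grip_force: 54.9
```

>>> {"op": "jog_arm", "data": {"increments": [{"tx": 0, "ty": 1, "tz": 0, "wx": 0, "wy": 0, "wz": 0, "gripper": 0.1}, {"tx": 0, "ty": 2, "tz": 0, "wx": 0, "wy": 0, "wz": 0, "gripper": 0.1}, {"tx": 0, "ty": 3, "tz": 0, "wx": 0, "wy": 0, "wz": 0, "gripper": 0.1}, {"tx": 0, "ty": 4, "tz": 0, "wx": 0, "wy": 0, "wz": 0, "gripper": 0.1}, {"tx": 0, "ty": 4, "tz": 0, "wx": 0, "wy": 0, "wz": 0, "gripper": 0.1}]}}

```text
time: 7.98
position: [0.5562, 0.0169, 0.0376]
tool_rot: [-0.032, -3.141, 0.004]
ft_force: [-0.6, -5.3, -3.1]
grip_width: 0.272
grip_force: 55.0
```

Run:
```python
from h import *
p,M,s=tool(); print(p,M.round(4).tolist(),s["ft_force"],s["torque"])
```

```text
[0.55621106 0.01690154 0.03764792] [[-0.9998, 0.0201, -0.0001], [0.0201, 0.9998, -0.0027], [0.0, -0.0027, -1.0]] [-0.60550523 -5.30196587 -3.09719279] [-1.21892979  0.21170489 -0.01265845]
```

>>> {"op": "jog_arm", "data": {"increments": [{"tx": -10, "ty": 0, "tz": 1, "wx": 0, "wy": 0, "wz": 0, "gripper": 0.1}, {"tx": -20, "ty": 0, "tz": 1, "wx": 0, "wy": 0, "wz": 0, "gripper": 0.1}, {"tx": -30, "ty": 0, "tz": 1, "wx": 0, "wy": 0, "wz": 0, "gripper": 0.1}, {"tx": -40, "ty": 0, "tz": 1, "wx": 0, "wy": 0, "wz": 0, "gripper": 0.1}, {"tx": -48, "ty": 0, "tz": 1, "wx": 0, "wy": 0, "wz": 0, "gripper": 0.1}]}}

```text
time: 8.4
position: [0.6017, 0.0158, 0.0368]
tool_rot: [-0.032, -3.135, 0.003]
ft_force: [-9.6, -5.2, 6.4]
grip_width: 0.27
grip_force: 54.9
```

>>> {"op": "jog_arm", "data": {"increments": [{"tx": -2, "ty": 0, "tz": 0, "wx": 0, "wy": 0, "wz": 0, "gripper": 0.1}, {"tx": -4, "ty": 0, "tz": 0, "wx": 0, "wy": 0, "wz": 0, "gripper": 0.1}, {"tx": -6, "ty": 0, "tz": 0, "wx": 0, "wy": 0, "wz": 0, "gripper": 0.1}, {"tx": -8, "ty": 0, "tz": 0, "wx": 0, "wy": 0, "wz": 0, "gripper": 0.1}, {"tx": -8, "ty": 0, "tz": 0, "wx": 0, "wy": 0, "wz": 0, "gripper": 0.1}]}}

```text
time: 8.82
position: [0.6102, 0.0156, 0.0369]
tool_rot: [-0.032, -3.137, 0.004]
ft_force: [-7.9, -4.9, 2.7]
grip_width: 0.271
grip_force: 54.9
```

>>> {"op": "jog_arm", "data": {"increments": [{"tx": -1, "ty": 0, "tz": 0, "wx": 0, "wy": 0, "wz": 0, "gripper": 0.1}, {"tx": -2, "ty": 0, "tz": 0, "wx": 0, "wy": 0, "wz": 0, "gripper": 0.1}, {"tx": -3, "ty": 0, "tz": 0, "wx": 0, "wy": 0, "wz": 0, "gripper": 0.1}, {"tx": -4, "ty": 0, "tz": 0, "wx": 0, "wy": 0, "wz": 0, "gripper": 0.1}, {"tx": -5, "ty": 0, "tz": 0, "wx": 0, "wy": 0, "wz": 0, "gripper": 0.1}]}}

```text
time: 9.23
position: [0.6147, 0.0155, 0.0368]
tool_rot: [-0.032, -3.136, 0.004]
ft_force: [-8.4, -5.6, 4.9]
grip_width: 0.271
grip_force: 54.9
```

>>> {"op": "jog_arm", "data": {"increments": [{"tx": -1, "ty": 0, "tz": 0, "wx": 0, "wy": 0, "wz": 0, "gripper": 0.1}, {"tx": -2, "ty": 0, "tz": 0, "wx": 0, "wy": 0, "wz": 0, "gripper": 0.1}, {"tx": -3, "ty": 0, "tz": 0, "wx": 0, "wy": 0, "wz": 0, "gripper": 0.1}, {"tx": -4, "ty": 0, "tz": 0, "wx": 0, "wy": 0, "wz": 0, "gripper": 0.1}, {"tx": -4, "ty": 0, "tz": 0, "wx": 0, "wy": 0, "wz": 0, "gripper": 0.1}]}}

```text
time: 9.65
position: [0.6188, 0.0154, 0.0369]
tool_rot: [-0.032, -3.136, 0.004]
ft_force: [-8.2, -5.0, 4.6]
grip_width: 0.272
grip_force: 54.9
```

Run:
```python
from h import *
p,M,s=tool(); print(p,M.round(4).tolist(),s["ft_force"],s["torque"])
t=vision.get_image("top"); cv2.imwrite("pics/t5.png",cv2.resize(t["color"][130:270,180:380],None,fx=4,fy=4,interpolation=cv2.INTER_CUBIC))
```

```text
[0.61875823 0.0153842  0.03686863] [[-0.9998, 0.0203, -0.0055], [0.0203, 0.9998, -0.0024], [0.0055, -0.0025, -1.0]] [-8.21559401 -5.03199068  4.60600767] [-1.12364311  1.7065001   0.06358506]
```

>>> {"op": "jog_arm", "data": {"increments": [{"tx": -1, "ty": 0, "tz": 0, "wx": 0, "wy": 0, "wz": 0, "gripper": 0.1}, {"tx": -2, "ty": 0, "tz": 0, "wx": 0, "wy": 0, "wz": 0, "gripper": 0.1}, {"tx": -3, "ty": 0, "tz": 0, "wx": 0, "wy": 0, "wz": 0, "gripper": 0.1}, {"tx": -4, "ty": 0, "tz": 0, "wx": 0, "wy": 0, "wz": 0, "gripper": 0.1}, {"tx": -4, "ty": 0, "tz": 0, "wx": 0, "wy": 0, "wz": 0, "gripper": 0.1}]}}

```text
time: 10.12
position: [0.6188, 0.0154, 0.0368]
tool_rot: [-0.032, -3.127, 0.003]
ft_force: [-19.3, -4.8, 13.8]
grip_width: 0.271
grip_force: 55.0
```

>>> {"op": "jog_arm", "data": {"increments": [{"tx": -1, "ty": 0, "tz": 0, "wx": 0, "wy": 0, "wz": 0, "gripper": 0.1}, {"tx": -2, "ty": 0, "tz": 0, "wx": 0, "wy": 0, "wz": 0, "gripper": 0.1}, {"tx": -3, "ty": 0, "tz": 0, "wx": 0, "wy": 0, "wz": 0, "gripper": 0.1}, {"tx": -4, "ty": 0, "tz": 0, "wx": 0, "wy": 0, "wz": 0, "gripper": 0.1}, {"tx": -4, "ty": 0, "tz": 0, "wx": 0, "wy": 0, "wz": 0, "gripper": 0.1}]}}

```text
time: 10.53
position: [0.619, 0.0153, 0.0366]
tool_rot: [-0.032, -3.119, 0.002]
ft_force: [-30.0, -4.7, 21.7]
grip_width: 0.273
grip_force: 55.0
```

>>> {"op": "jog_arm", "data": {"increments": [{"tx": 2, "ty": 0, "tz": 0, "wx": 0, "wy": 0, "wz": 0, "gripper": 0.1}, {"tx": 4, "ty": 0, "tz": 0, "wx": 0, "wy": 0, "wz": 0, "gripper": 0.1}, {"tx": 6, "ty": 0, "tz": 0, "wx": 0, "wy": 0, "wz": 0, "gripper": 0.1}, {"tx": 8, "ty": 0, "tz": 0, "wx": 0, "wy": 0, "wz": 0, "gripper": 0.1}, {"tx": 8, "ty": 0, "tz": 0, "wx": 0, "wy": 0, "wz": 0, "gripper": 0.1}]}}

```text
time: 10.95
position: [0.619, 0.0153, 0.0367]
tool_rot: [-0.032, -3.137, 0.004]
ft_force: [-5.2, -4.9, 2.2]
grip_width: 0.271
grip_force: 55.0
```

Run:
```python
from h import *
p,M,s=tool(); print(p,M.round(4).tolist(),s["ft_force"],s["torque"])
t=vision.get_image("top"); cv2.imwrite("pics/t6.png",cv2.resize(t["color"][135:235,190:290],None,fx=6,fy=6,interpolation=cv2.INTER_CUBIC))
```

```text
[0.6190439  0.01532546 0.03670073] [[-0.9998, 0.0206, -0.0042], [0.0206, 0.9998, -0.0024], [0.0042, -0.0025, -1.0]] [-5.24225712 -4.88989172  2.21972744] [-1.1532535   1.57231753 -0.03979514]
```

View pics/t6.png

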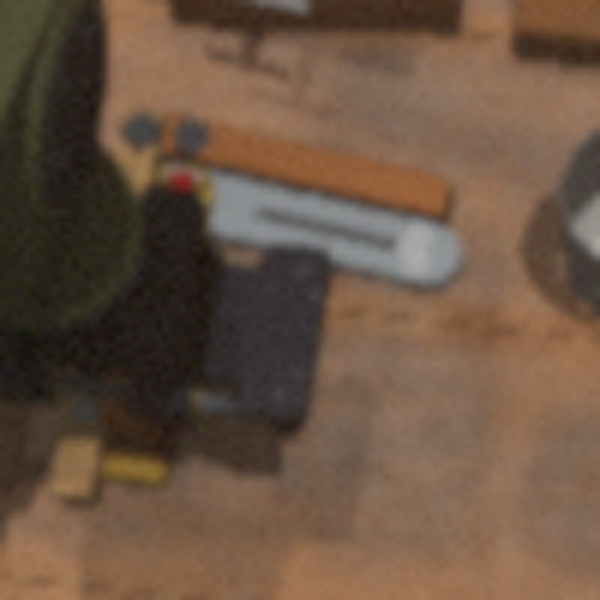

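>>> {"op": "jog_arm", "data": {"increments": [{"tx": 1, "ty": -1, "tz": 0, "wx": 0, "wy": 0, "wz": 0, "gripper": 0.27}, {"tx": 2, "ty": -2, "tz": 0, "wx": 0, "wy": 0, "wz": 0, "gripper": 0.5}, {"tx": 2, "ty": -2, "tz": 0, "wx": 0, "wy": 0, "wz": 0, "gripper": 0.5}, {"tx": 2, "ty": -2, "tz": 0, "wx": 0, "wy": 0, "wz": 0, "gripper": 0.5}, {"tx": 2, "ty": -2, "tz": 0, "wx": 0, "wy": 0, "wz": 0, "gripper": 0.5}]}}

```text
time: 11.42
position: [0.6202, 0.0172, 0.0372]
tool_rot: [0.028, 3.14, 0.002]
ft_force: [-0.4, -0.5, 0.6]
grip_width: 0.462
grip_force: 0.0
```

>>> {"op": "jog_arm", "data": {"increments": [{"tx": 0, "ty": 0, "tz": -8, "wx": 0, "wy": 0, "wz": 0, "gripper": 0.5}, {"tx": 0, "ty": 0, "tz": -25, "wx": 0, "wy": 0, "wz": 0, "gripper": 0.5}, {"tx": 0, "ty": 0, "tz": -50, "wx": 0, "wy": 0, "wz": 0, "gripper": 0.2}, {"tx": -25, "ty": 0, "tz": -52, "wx": 0, "wy": 0, "wz": 0, "gripper": 0}, {"tx": -51, "ty": 0, "tz": -52, "wx": 0, "wy": 0, "wz": 0, "gripper": 0}]}}

```text
time: 11.83
position: [0.6722, 0.0159, 0.0924]
tool_rot: [0.028, 3.136, 0.003]
ft_force: [0.1, -0.2, -0.4]
grip_width: 0.352
grip_force: 0.0
```

>>> {"op": "jog_arm", "data": {"increments": [{"tx": 0, "ty": 0, "tz": 0, "wx": 0, "wy": 0, "wz": 0, "gripper": 0}, {"tx": 0, "ty": 0, "tz": 0, "wx": 0, "wy": 0, "wz": 0, "gripper": 0}, {"tx": 0, "ty": 0, "tz": 0, "wx": 0, "wy": 0, "wz": 0, "gripper": 0}, {"tx": 0, "ty": 0, "tz": 10, "wx": 0, "wy": 0, "wz": 0, "gripper": 0}, {"tx": 0, "ty": 0, "tz": 20, "wx": 0, "wy": 0, "wz": 0, "gripper": 0}]}}

```text
time: 12.25
position: [0.67, 0.0153, 0.0685]
tool_rot: [0.03, 3.141, 0.001]
ft_force: [0.3, 0.1, -0.6]
grip_width: 0.027
grip_force: 0.0
```

Run:
```python
from h import *
p,M,s=tool(); print(p,M.round(4).tolist(),s["ft_force"],s["grip_width"])
w=vision.get_image("wrist"); cv2.imwrite("pics/w7.png",w["color"])
b=w["color"].astype(int); m=(b[...,2]>120)&(b[...,1]<60)&(b[...,0]<60); print(m.sum(), np.argwhere(m).mean(0) if m.any() else "")
```

```text
[0.66995629 0.01525144 0.06850151] [[-0.9998, 0.0188, 0.0009], [0.0188, 0.9998, 0.0006], [-0.0009, 0.0006, -1.0]] [ 0.31470841  0.07798427 -0.61754469] 0.026688555671054163
102 [287.21568627 284.5       ]
```

>>> {"op": "jog_arm", "data": {"increments": [{"tx": 0, "ty": 0, "tz": 8, "wx": 0, "wy": 0, "wz": 0, "gripper": 0}, {"tx": 0, "ty": 0, "tz": 15, "wx": 0, "wy": 0, "wz": 0, "gripper": 0}, {"tx": 0, "ty": 0, "tz": 22, "wx": 0, "wy": 0, "wz": 0, "gripper": 0}, {"tx": 0, "ty": 0, "tz": 28, "wx": 0, "wy": 0, "wz": 0, "gripper": 0}, {"tx": 0, "ty": 0, "tz": 33, "wx": 0, "wy": 0, "wz": 0, "gripper": 0}]}}

```text
time: 12.72
position: [0.6686, 0.0151, 0.0349]
tool_rot: [-0.03, -3.138, -0.0]
ft_force: [-4.0, -0.0, 4.7]
grip_width: 0.003
grip_force: 2.4
```

>>> {"op": "jog_arm", "data": {"increments": [{"tx": 0, "ty": 0, "tz": 2, "wx": 0, "wy": 0, "wz": 0, "gripper": 0}, {"tx": 0, "ty": 0, "tz": 4, "wx": 0, "wy": 0, "wz": 0, "gripper": 0}, {"tx": 0, "ty": 0, "tz": 6, "wx": 0, "wy": 0, "wz": 0, "gripper": 0}, {"tx": 0, "ty": 0, "tz": 7, "wx": 0, "wy": 0, "wz": 0, "gripper": 0}, {"tx": 0, "ty": 0, "tz": 7, "wx": 0, "wy": 0, "wz": 0, "gripper": 0}]}}

```text
time: 13.13
position: [0.6704, 0.0151, 0.0285]
tool_rot: [0.03, 3.141, 0.0]
ft_force: [-1.4, 0.1, 1.2]
grip_width: 0.007
grip_force: 0.5
```

>>> {"op": "jog_arm", "data": {"increments": [{"tx": 0, "ty": 0, "tz": 1, "wx": 0, "wy": 0, "wz": 0, "gripper": 0}, {"tx": 0, "ty": 0, "tz": 2, "wx": 0, "wy": 0, "wz": 0, "gripper": 0}, {"tx": 0, "ty": 0, "tz": 3, "wx": 0, "wy": 0, "wz": 0, "gripper": 0}, {"tx": 0, "ty": 0, "tz": 4, "wx": 0, "wy": 0, "wz": 0, "gripper": 0}, {"tx": 0, "ty": 0, "tz": 4, "wx": 0, "wy": 0, "wz": 0, "gripper": 0}]}}

```text
time: 13.55
position: [0.6707, 0.0151, 0.0278]
tool_rot: [0.03, 3.141, 0.002]
ft_force: [-9.4, -0.1, 17.6]
grip_width: 0.003
grip_force: 9.3
```

>>> {"op": "jog_arm", "data": {"increments": [{"tx": 0, "ty": 0, "tz": -20, "wx": 0, "wy": 0, "wz": 0, "gripper": 0}, {"tx": 0, "ty": 0, "tz": -60, "wx": 0, "wy": 0, "wz": 0, "gripper": 0}, {"tx": 0, "ty": 0, "tz": -100, "wx": 0, "wy": 0, "wz": 0, "gripper": 0.2}, {"tx": 5, "ty": -20, "tz": -135, "wx": 0, "wy": 0, "wz": 0, "gripper": 0.5}, {"tx": 10, "ty": -45, "tz": -165, "wx": 0, "wy": 0, "wz": 0, "gripper": 0.5}]}}

```text
time: 13.97
position: [0.6612, -0.0267, 0.1923]
tool_rot: [0.021, 3.137, 0.003]
ft_force: [1.6, -0.5, 0.5]
grip_width: 0.153
grip_force: 0.0
```

>>> {"op": "jog_arm", "data": {"increments": [{"tx": 8, "ty": -32, "tz": -20, "wx": 0, "wy": 0, "wz": 0, "gripper": 0.5}, {"tx": 16, "ty": -64, "tz": -40, "wx": 0, "wy": 0, "wz": 0, "gripper": 0.5}, {"tx": 26, "ty": -100, "tz": -60, "wx": 0, "wy": 0, "wz": 0, "gripper": 0.5}, {"tx": 36, "ty": -138, "tz": -70, "wx": 0, "wy": 0, "wz": 0, "gripper": 0.5}, {"tx": 46, "ty": -176, "tz": -80, "wx": 0, "wy": 0, "wz": 0, "gripper": 0.5}]}}

```text
time: 14.38
position: [0.6108, -0.2065, 0.2712]
tool_rot: [0.028, 3.137, -0.002]
ft_force: [0.4, -0.8, 0.1]
grip_width: 0.474
grip_force: 0.0
```

>>> {"op": "jog_arm", "data": {"increments": [{"tx": 9, "ty": -38, "tz": 0, "wx": 0, "wy": 0, "wz": 0.08, "gripper": 0.5}, {"tx": 18, "ty": -76, "tz": 0, "wx": 0, "wy": 0, "wz": 0.16, "gripper": 0.5}, {"tx": 28, "ty": -114, "tz": 0, "wx": 0, "wy": 0, "wz": 0.2, "gripper": 0.5}, {"tx": 38, "ty": -152, "tz": 0, "wx": 0, "wy": 0, "wz": 0.2, "gripper": 0.5}, {"tx": 46, "ty": -186, "tz": 0, "wx": 0, "wy": 0, "wz": 0.2, "gripper": 0.5}]}}

```text
time: 14.8
position: [0.56, -0.393, 0.2697]
tool_rot: [0.345, 3.121, -0.003]
ft_force: [-0.2, 0.5, 1.2]
grip_width: 0.504
grip_force: 0.0
```

>>> {"op": "jog_arm", "data": {"increments": [{"tx": 0, "ty": 0, "tz": 0, "wx": 0, "wy": 0, "wz": 0, "gripper": 0.5}, {"tx": 0, "ty": 0, "tz": 0, "wx": 0, "wy": 0, "wz": 0, "gripper": 0.5}, {"tx": 0, "ty": 0, "tz": 0, "wx": 0, "wy": 0, "wz": 0, "gripper": 0.5}, {"tx": 0, "ty": 0, "tz": 0, "wx": 0, "wy": 0, "wz": 0, "gripper": 0.5}, {"tx": 0, "ty": 0, "tz": 0, "wx": 0, "wy": 0, "wz": 0, "gripper": 0.5}]}}

```text
time: 15.22
position: [0.5621, -0.3879, 0.2694]
tool_rot: [0.338, 3.123, 0.001]
ft_force: [0.3, -0.1, 0.1]
grip_width: 0.498
grip_force: 0.0
```

Run:
```python
from h import *
p,M,s=tool(); print(p,M.round(4).tolist(),s["time"])
w=vision.get_image("wrist"); cv2.imwrite("pics/w8.png",w["color"]); np.save("pics/w8.npy",w["extrinsics"])
b=w["color"].astype(int)
m=(b[...,0]>b[...,2]+50); m[245:]=0; ys,xs=np.nonzero(m); print("blue",m.sum(),xs.min() if m.any() else 0,xs.max() if m.any() else 0,ys.min() if m.any() else 0,ys.max() if m.any() else 0)
# composite: wrist crop (left, 1.4x) and locked bevel in top view (right)
t=vision.get_image("top")["color"][140:235,190:290]
A=cv2.resize(w["color"][0:300,60:500],None,fx=1.2,fy=1.2,interpolation=cv2.INTER_CUBIC); B=cv2.resize(t,(260,247),interpolation=cv2.INTER_CUBIC)
C=np.zeros((max(A.shape[0],B.shape[0]),A.shape[1]+B.shape[1],3),np.uint8);C[:A.shape[0],:A.shape[1]]=A;C[:B.shape[0],A.shape[1]:]=B;cv2.imwrite("pics/c8.png",C);print(C.shape)
```

```text
[ 0.56206007 -0.38792418  0.2694363 ] [[-0.9769, 0.2139, 0.0009], [0.2139, 0.9769, 0.0007], [-0.0007, 0.0009, -1.0]] 15.2167
blue 32677 0 308 0 244
(360, 788, 3)
```

View pics/c8.png

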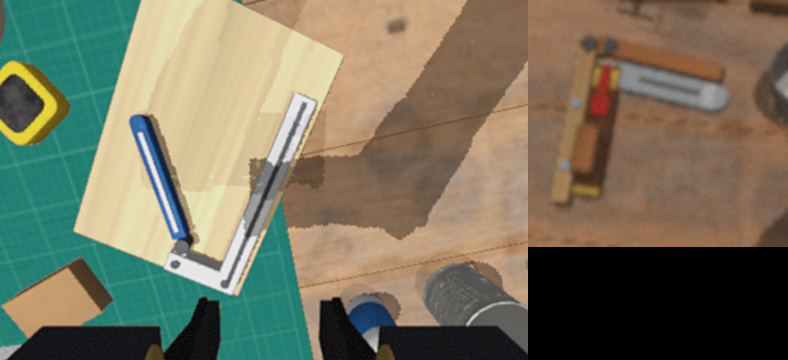

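Run:
```python
from h import *
f=pt("w8",60,0,1.2)
g=lambda u,v,z:f(u,v,z)
a,b=g(293,96,.035),g(222,262,.035); r0,r1=g(317,101,.035),g(236,290,.035)
post=g(182,247,.039); fe=g(140,121,.035)
ang=lambda a,b:np.degrees(np.arctan2(*(b-a)[::-1]))
print("rail in",a,b,ang(b,a),"outer",r0,r1,ang(r1,r0),"post",post,"fence end",fe,ang(post,fe),np.linalg.norm(fe-post))
# board corners
for u,v in [(343,55),(74,231),(238,295)]: print("board",g(u,v,.009))
th=np.radians(144.47); J=np.c_[[np.cos(th),np.sin(th)],[-np.sin(th),np.cos(th)]]
# origin from rail inner (y=0) and end (x=180), post (0,45)
for n,q in dict(a=a,b=b,r0=r0,r1=r1,post=post,fe=fe).items(): print(n,(J.T@(q-a)).round(1))
```

```text
rail in [ 465.56659113 -343.36736196] [ 607.04041892 -446.20293161] 143.98706211947777 outer [ 474.43309635 -322.81759608] [ 640.53753985 -439.5770124 ] 144.89555370404935 post [ 581.59445935 -480.78276782] fence end [ 456.59910478 -485.904152  ] -177.65375550472623 125.10022877661473
board [ 439.2515632  -288.63229463]
board [ 547.44252018 -597.33216549]
board [ 657.575952   -443.50573617]
a [0. 0.]
b [-174.9    1.5]
r0 [  4.7 -21.9]
r1 [-198.3  -23.4]
post [-174.3   44.4]
fe [-75.5 121.2]
```

>>> {"op": "jog_arm", "data": {"increments": [{"tx": 3, "ty": 35, "tz": 0, "wx": 0, "wy": 0, "wz": 0, "gripper": 0.5}, {"tx": 6, "ty": 75, "tz": 0, "wx": 0, "wy": 0, "wz": 0, "gripper": 0.5}, {"tx": 9, "ty": 115, "tz": 0, "wx": 0, "wy": 0, "wz": 0, "gripper": 0.5}, {"tx": 12, "ty": 155, "tz": 0, "wx": 0, "wy": 0, "wz": 0, "gripper": 0.5}, {"tx": 15, "ty": 195, "tz": 0, "wx": 0, "wy": 0, "wz": 0, "gripper": 0.5}]}}

```text
time: 15.73
position: [0.5885, -0.1936, 0.2698]
tool_rot: [0.341, 3.122, 0.001]
ft_force: [0.6, -0.3, -0.0]
grip_width: 0.501
grip_force: 0.0
```

>>> {"op": "jog_arm", "data": {"increments": [{"tx": 3, "ty": 40, "tz": 5, "wx": 0, "wy": 0, "wz": -0.05, "gripper": 0.5}, {"tx": 6, "ty": 80, "tz": 10, "wx": 0, "wy": 0, "wz": -0.1, "gripper": 0.5}, {"tx": 9, "ty": 118, "tz": 20, "wx": 0, "wy": 0, "wz": -0.15, "gripper": 0.5}, {"tx": 12, "ty": 154, "tz": 35, "wx": 0, "wy": 0, "wz": -0.195, "gripper": 0.5}, {"tx": 15, "ty": 185, "tz": 60, "wx": 0, "wy": 0, "wz": -0.195, "gripper": 0.5}]}}

```text
time: 16.15
position: [0.6155, -0.0082, 0.2118]
tool_rot: [0.029, 3.136, 0.003]
ft_force: [1.0, -0.5, -0.5]
grip_width: 0.5
grip_force: 0.0
```

>>> {"op": "jog_arm", "data": {"increments": [{"tx": 0, "ty": 26, "tz": 30, "wx": 0, "wy": 0, "wz": 0, "gripper": 0.5}, {"tx": 0, "ty": 26, "tz": 60, "wx": 0, "wy": 0, "wz": 0, "gripper": 0.5}, {"tx": 0, "ty": 26, "tz": 90, "wx": 0, "wy": 0, "wz": 0, "gripper": 0.5}, {"tx": 0, "ty": 26, "tz": 99, "wx": 0, "wy": 0, "wz": 0, "gripper": 0.5}, {"tx": 0, "ty": 26, "tz": 99, "wx": 0, "wy": 0, "wz": 0, "gripper": 0.5}]}}

```text
time: 16.57
position: [0.6122, 0.014, 0.1079]
tool_rot: [-0.036, -3.136, 0.001]
ft_force: [-0.1, 0.5, 0.1]
grip_width: 0.501
grip_force: 0.0
```

Run:
```python
from h import *
p,M,s=tool(); print(p,M.round(4).tolist(),s["time"],s["qd"].round(3))
print((M.T@(np.array([.619,.0153,.0367])-p)*1000).round(1))
```

```text
[0.6122276  0.01404859 0.10791127] [[-0.9997, 0.0229, -0.0053], [0.0229, 0.9997, -0.0008], [0.0053, -0.0009, -1.0]] 16.5667 [ 0.01  -0.041  0.016 -0.067  0.005  0.026 -0.006]
[-7.1  1.5 71.2]
```

>>> {"op": "jog_arm", "data": {"increments": [{"tx": -5, "ty": 1, "tz": 15, "wx": 0, "wy": 0, "wz": 0, "gripper": 0.5}, {"tx": -5, "ty": 1, "tz": 40, "wx": 0, "wy": 0, "wz": 0, "gripper": 0.5}, {"tx": -5, "ty": 1, "tz": 62, "wx": 0, "wy": 0, "wz": 0, "gripper": 0.5}, {"tx": -5, "ty": 1, "tz": 71, "wx": 0, "wy": 0, "wz": 0, "gripper": 0.4}, {"tx": -5, "ty": 1, "tz": 71, "wx": 0, "wy": 0, "wz": 0, "gripper": 0.1}]}}

```text
time: 16.98
position: [0.6189, 0.0142, 0.0391]
tool_rot: [-0.038, -3.14, 0.0]
ft_force: [-1.3, -0.3, -0.1]
grip_width: 0.423
grip_force: 0.0
```

>>> {"op": "jog_arm", "data": {"increments": [{"tx": 0, "ty": 0, "tz": 0, "wx": 0, "wy": 0, "wz": 0, "gripper": 0.1}, {"tx": 0, "ty": 0, "tz": 0, "wx": 0, "wy": 0, "wz": 0, "gripper": 0.1}, {"tx": 0, "ty": 0, "tz": 0, "wx": 0, "wy": 0, "wz": 0, "gripper": 0.1}, {"tx": 0, "ty": 0, "tz": 0, "wx": 0, "wy": 0, "wz": 0, "gripper": 0.1}, {"tx": 0, "ty": 0, "tz": 0, "wx": 0, "wy": 0, "wz": 0, "gripper": 0.1}], "grip_force": 58}}

```text
time: 17.4
position: [0.621, 0.0145, 0.0419]
tool_rot: [0.037, 3.138, 0.001]
ft_force: [-0.4, 0.4, 6.0]
grip_width: 0.267
grip_force: 58.0
```

Run:
```python
from h import *
p,M,s=tool(); print(p,M.round(4).tolist(),s["time"],s["grip_width"],s["grip_force"],s["ft_force"])
```

```text
[0.62104746 0.01454932 0.04186649] [[-0.9997, 0.0236, 0.0037], [0.0236, 0.9997, 0.0006], [-0.0037, 0.0007, -1.0]] 17.4 0.2669533951581127 57.99765916541219 [-0.43512462  0.429324    5.9604324 ]
```

>>> {"op": "jog_arm", "data": {"increments": [{"tx": 0, "ty": 0, "tz": 0, "wx": 0, "wy": 0, "wz": 0, "gripper": 0.4}, {"tx": 0, "ty": 0, "tz": 0, "wx": 0, "wy": 0, "wz": 0, "gripper": 0.4}, {"tx": 0, "ty": 0, "tz": 4, "wx": 0, "wy": 0, "wz": 0, "gripper": 0.4}, {"tx": 0, "ty": 0, "tz": 4, "wx": 0, "wy": 0, "wz": 0, "gripper": 0.4}, {"tx": 0, "ty": 0, "tz": 4, "wx": 0, "wy": 0, "wz": 0, "gripper": 0.4}]}}

```text
time: 17.82
position: [0.6188, 0.0145, 0.0348]
tool_rot: [-0.037, -3.14, 0.0]
ft_force: [-0.6, -0.4, 0.0]
grip_width: 0.4
grip_force: 0.0
```

>>> {"op": "jog_arm", "data": {"increments": [{"tx": 0, "ty": 0, "tz": 0, "wx": 0, "wy": 0, "wz": 0, "gripper": 0.1}, {"tx": 0, "ty": 0, "tz": 0, "wx": 0, "wy": 0, "wz": 0, "gripper": 0.1}, {"tx": 0, "ty": 0, "tz": 0, "wx": 0, "wy": 0, "wz": 0, "gripper": 0.1}, {"tx": 0, "ty": 0, "tz": 0, "wx": 0, "wy": 0, "wz": 0, "gripper": 0.1}, {"tx": 0, "ty": 0, "tz": 0, "wx": 0, "wy": 0, "wz": 0, "gripper": 0.1}]}}

```text
time: 18.23
position: [0.6194, 0.0145, 0.0355]
tool_rot: [-0.037, -3.141, -0.0]
ft_force: [0.9, -0.2, -1.1]
grip_width: 0.27
grip_force: 58.0
```

Run:
```python
from h import *
p,M,s=tool(); print(p,M.round(4).tolist(),s["time"],s["grip_width"],s["grip_force"],s["ft_force"])
print((M.T@(np.array([.4161,-.3413,0])-p)*1000).round(1))
```

```text
[0.61937627 0.01450403 0.03550173] [[-0.9997, 0.0236, -0.0], [0.0236, 0.9997, 0.0], [0.0, 0.0, -1.0]] 18.2333 0.26964735194511735 57.99717664718628 [ 0.87888471 -0.23593172 -1.09886348]
[ 194.8 -360.5   35.5]
```

>>> {"op": "jog_arm", "data": {"increments": [{"tx": 0, "ty": 0, "tz": -20, "wx": 0, "wy": 0, "wz": 0, "gripper": 0.1}, {"tx": 15, "ty": 0, "tz": -45, "wx": 0, "wy": 0, "wz": 0, "gripper": 0.1}, {"tx": 45, "ty": -3, "tz": -60, "wx": 0, "wy": 0, "wz": 0, "gripper": 0.1}, {"tx": 80, "ty": -15, "tz": -65, "wx": 0, "wy": 0, "wz": 0, "gripper": 0.1}, {"tx": 110, "ty": -40, "tz": -65, "wx": 0, "wy": 0, "wz": 0, "gripper": 0.1}]}}

```text
time: 18.65
position: [0.5072, -0.0196, 0.1011]
tool_rot: [0.029, 3.141, 0.003]
ft_force: [-0.1, 0.4, -4.0]
grip_width: 0.269
grip_force: 58.0
```

>>> {"op": "jog_arm", "data": {"increments": [{"tx": 8, "ty": -32, "tz": 0, "wx": 0, "wy": 0, "wz": 0.1, "gripper": 0.1}, {"tx": 16, "ty": -64, "tz": 0, "wx": 0, "wy": 0, "wz": 0.2, "gripper": 0.1}, {"tx": 24, "ty": -96, "tz": 0, "wx": 0, "wy": 0, "wz": 0.3, "gripper": 0.1}, {"tx": 32, "ty": -128, "tz": 0, "wx": 0, "wy": 0, "wz": 0.4, "gripper": 0.1}, {"tx": 40, "ty": -160, "tz": 0, "wx": 0, "wy": 0, "wz": 0.5, "gripper": 0.1}]}}

```text
time: 19.07
position: [0.4631, -0.1829, 0.1]
tool_rot: [-0.821, -3.031, -0.001]
ft_force: [1.3, -0.3, -4.6]
grip_width: 0.274
grip_force: 58.0
```

Run:
```python
from h import *
p,M,s=tool(); print(p,M.round(4).tolist(),s["time"],s["grip_width"],s["grip_force"],s["ft_force"])
print((M.T@(np.array([.4161,-.3413,0])-p)*1000).round(1), np.degrees(np.arctan2(M[1,0],M[0,0])), vision.spot_in("top","bevel")[:1])
```

```text
[ 0.46308114 -0.18290709  0.09998833] [[-0.8634, 0.5045, -0.0011], [0.5045, 0.8634, 0.001], [0.0014, 0.0004, -1.0]] 19.0667 0.27352415944313835 57.99243229441345 [ 1.34874656 -0.32374941 -4.61526922]
[ -39.5 -160.5   99.9] 149.7035826148786 [{'bbox': [208.1, 160.6, 266.8, 214.9], 'conf': 0.98}]
```

>>> {"op": "jog_arm", "data": {"increments": [{"tx": -8, "ty": -35, "tz": 0, "wx": 0, "wy": 0, "wz": 0.03, "gripper": 0.1}, {"tx": -18, "ty": -73, "tz": 0, "wx": 0, "wy": 0, "wz": 0.06, "gripper": 0.1}, {"tx": -28, "ty": -112, "tz": 0, "wx": 0, "wy": 0, "wz": 0.097, "gripper": 0.1}, {"tx": -36, "ty": -145, "tz": 0, "wx": 0, "wy": 0, "wz": 0.097, "gripper": 0.1}, {"tx": -40, "ty": -160, "tz": 0, "wx": 0, "wy": 0, "wz": 0.097, "gripper": 0.1}]}}

```text
time: 19.53
position: [0.4158, -0.3455, 0.1004]
tool_rot: [-0.968, -2.988, 0.005]
ft_force: [0.6, -0.7, -3.4]
grip_width: 0.272
grip_force: 58.0
```

>>> {"op": "jog_arm", "data": {"increments": [{"tx": 0, "ty": 0, "tz": 0, "wx": 0, "wy": 0, "wz": 0, "gripper": 0.1}, {"tx": 0, "ty": 0, "tz": 0, "wx": 0, "wy": 0, "wz": 0, "gripper": 0.1}, {"tx": 0, "ty": 0, "tz": 0, "wx": 0, "wy": 0, "wz": 0, "gripper": 0.1}, {"tx": 0, "ty": 0, "tz": 0, "wx": 0, "wy": 0, "wz": 0, "gripper": 0.1}, {"tx": 0, "ty": 0, "tz": 0, "wx": 0, "wy": 0, "wz": 0, "gripper": 0.1}]}}

```text
time: 19.95
position: [0.42, -0.3388, 0.1003]
tool_rot: [-0.955, -2.992, -0.002]
ft_force: [0.5, 0.3, -4.8]
grip_width: 0.27
grip_force: 58.0
```

```bash
cat >> h.py <<'E'
th=np.radians(144.47); J=np.c_[[np.cos(th),np.sin(th)],[-np.sin(th),np.cos(th)]]; OJ=np.array([608.4,-445.4])
def jrep():
    p,M,s=tool(); print("jig xy",(J.T@(p[:2]*1000-OJ)).round(1),"z",(p[2]*1000).round(1),"yaw",np.degrees(np.arctan2(M[1,0],M[0,0])).round(2),"t",s["time"],"F jig",(J.T@s["ft_force"][:2]).round(1),s["ft_force"][2].round(1),"T",s["torque"].round(2),s["grip_width"].round(3))
E
python3 - <<'E'
from h import *
jrep()
t=vision.get_image("top"); cv2.imwrite("pics/t9.png",t["color"])
# predicted blade-end (120 mm) in the top picture vs steel blob
h=np.array([125.,27]);a=np.radians(83.7)
for n,q,z in [("hinge",h,.06),("bladeend",h+120*np.array([np.cos(a),np.sin(a)]),.075),("fence end",np.array([100,121]),.035)]:
    print(n,proj(t,[*(J@q+OJ)/1000,z])[0].round(1))
b=t["color"].astype(int); m=(b[...,0]>b[...,2]+50)&(b[...,0]>b[...,1]+30); ys,xs=np.nonzero(m[200:330,315:440]); print("fence px",xs.min()+315,xs.max()+315,ys.min()+200,ys.max()+200)
print([(np.round(d["bbox"]),d["conf"]) for d in vision.spot_in("top","blade")[:2]],[(np.round(d["bbox"]),d["conf"]) for d in vision.spot_in("top","fence")[:2]])
E
```

```text
Traceback (most recent call last):
  File "h.py", line 17, in jrep
    p,M,s=tool(); print("jig xy",(J.T@(p[:2]*1000-OJ)).round(1),"z",(p[2]*1000).round(1),"yaw",np.degrees(np.arctan2(M[1,0],M[0,0])).round(2),"t",s["time"],"F jig",(J.T@s["ft_force"][:2]).round(1),s["ft_force"][2].round(1),"T",s["torque"].round(2),s["grip_width"].round(3))
                                                                                                                                                                                                                                                        ^^^^^^^^^^^^^^^^^^^^^
AttributeError: 'float' object has no attribute 'round'
```

```bash
sed -i 's/,s\["grip_width"\].round(3))/,round(s["grip_width"],3))/' h.py
python3 - <<'E'
from h import *
jrep()
t=vision.get_image("top")
h=np.array([120.,27]);a=np.radians(83.7)
P={n:proj(t,[*(J@np.array(q)+OJ)/1000,z])[0] for n,q,z in [("hinge",h,.07),("bladeend",h+120*np.array([np.cos(a),np.sin(a)]),.075),("fend",(100,121),.035)]}
print({k:v.round(1) for k,v in P.items()})
c=t["color"][190:340,300:460]; cv2.imwrite("pics/t9.png",cv2.resize(c,None,fx=4,fy=4,interpolation=cv2.INTER_CUBIC))
for n in ["blade","fence","bevel"]: print(n,[(np.round(d["bbox"]),d["conf"]) for d in vision.spot_in("top",n)[:2]])
E
```

```text
jig xy [215.3  22.7] z 100.3 yaw 144.59 t 19.95 F jig [-0.2 -0.6] -4.8 T [ 0.12  0.05 -0.04] 0.27
{'hinge': array([360.8, 257.6]), 'bladeend': array([393.8, 293. ]), 'fend': array([390.7, 277.4])}
blade [(array([387., 286., 398., 296.]), 0.65)]
fence [(array([388., 234., 396., 272.]), 0.8)]
bevel [(array([386., 284., 398., 296.]), 0.48), (array([387., 284., 399., 297.]), 0.44)]
```

>>> {"op": "jog_arm", "data": {"increments": [{"tx": 0, "ty": -3, "tz": 10, "wx": 0, "wy": 0, "wz": 0, "gripper": 0.1}, {"tx": 0, "ty": -3, "tz": 28, "wx": 0, "wy": 0, "wz": 0, "gripper": 0.1}, {"tx": 0, "ty": -3, "tz": 44, "wx": 0, "wy": 0, "wz": 0, "gripper": 0.1}, {"tx": 0, "ty": -3, "tz": 52, "wx": 0, "wy": 0, "wz": 0, "gripper": 0.1}, {"tx": 0, "ty": -3, "tz": 55, "wx": 0, "wy": 0, "wz": 0, "gripper": 0.1}]}}

```text
time: 20.57
position: [0.4163, -0.3422, 0.0444]
tool_rot: [-0.959, -2.988, -0.002]
ft_force: [-4.5, 3.4, 12.5]
grip_width: 0.269
grip_force: 58.0
```

>>> {"op": "jog_arm", "data": {"increments": [{"tx": 0, "ty": 2, "tz": 0, "wx": 0, "wy": 0, "wz": 0, "gripper": 0.1}, {"tx": 0, "ty": 4, "tz": 0, "wx": 0, "wy": 0, "wz": 0, "gripper": 0.1}, {"tx": 0, "ty": 6, "tz": 0, "wx": 0, "wy": 0, "wz": 0, "gripper": 0.1}, {"tx": 0, "ty": 7, "tz": 0, "wx": 0, "wy": 0, "wz": 0, "gripper": 0.1}, {"tx": 0, "ty": 7, "tz": 0, "wx": 0, "wy": 0, "wz": 0, "gripper": 0.1}]}}

```text
time: 20.98
position: [0.4222, -0.3368, 0.0458]
tool_rot: [0.958, 2.991, 0.0]
ft_force: [-0.2, 0.0, -3.7]
grip_width: 0.271
grip_force: 58.0
```

```bash
python3 -c "
from h import *
jrep()"
```

```text
jig xy [214.6  19.8] z 45.8 yaw 144.48 t 20.9833 F jig [0.2 0.1] -3.7 T [ 0.08  0.07 -0.02] 0.271
```

>>> {"op": "jog_arm", "data": {"increments": [{"tx": 0, "ty": 1, "tz": 0, "wx": 0, "wy": 0, "wz": 0, "gripper": 0.1}, {"tx": 0, "ty": 2, "tz": 0, "wx": 0, "wy": 0, "wz": 0, "gripper": 0.1}, {"tx": 0, "ty": 3, "tz": 0, "wx": 0, "wy": 0, "wz": 0, "gripper": 0.1}, {"tx": 0, "ty": 4, "tz": 0, "wx": 0, "wy": 0, "wz": 0, "gripper": 0.1}, {"tx": 0, "ty": 5, "tz": 0, "wx": 0, "wy": 0, "wz": 0, "gripper": 0.1}]}}

```text
time: 21.4
position: [0.4242, -0.3336, 0.0456]
tool_rot: [-0.96, -2.991, 0.001]
ft_force: [-2.0, -1.3, -3.5]
grip_width: 0.268
grip_force: 58.0
```

>>> {"op": "jog_arm", "data": {"increments": [{"tx": 0, "ty": 0.5, "tz": 0, "wx": 0, "wy": 0, "wz": 0, "gripper": 0.1}, {"tx": 0, "ty": 1, "tz": 0, "wx": 0, "wy": 0, "wz": 0, "gripper": 0.1}, {"tx": 0, "ty": 1.5, "tz": 0, "wx": 0, "wy": 0, "wz": 0, "gripper": 0.1}, {"tx": 0, "ty": 2, "tz": 0, "wx": 0, "wy": 0, "wz": 0, "gripper": 0.1}, {"tx": 0, "ty": 2, "tz": 0, "wx": 0, "wy": 0, "wz": 0, "gripper": 0.1}]}}

```text
time: 21.82
position: [0.4243, -0.3334, 0.0456]
tool_rot: [-0.962, -2.99, 0.004]
ft_force: [-3.4, -4.9, -3.6]
grip_width: 0.273
grip_force: 58.0
```

```bash
python3 -c "
from h import *
jrep()"
```

```text
jig xy [214.9  15.8] z 45.6 yaw 144.33 t 21.8167 F jig [-0.1  6. ] -3.6 T [-1.11  1.03 -0.27] 0.273
```

>>> {"op": "jog_arm", "data": {"increments": [{"tx": -8, "ty": 0, "tz": 0, "wx": 0, "wy": 0, "wz": 0, "gripper": 0.1}, {"tx": -16, "ty": 0, "tz": 0, "wx": 0, "wy": 0, "wz": 0, "gripper": 0.1}, {"tx": -24, "ty": 0, "tz": 0, "wx": 0, "wy": 0, "wz": 0, "gripper": 0.1}, {"tx": -32, "ty": 0, "tz": 0, "wx": 0, "wy": 0, "wz": 0, "gripper": 0.1}, {"tx": -40, "ty": 0, "tz": 0, "wx": 0, "wy": 0, "wz": 0, "gripper": 0.1}]}}

```text
time: 22.23
position: [0.4553, -0.3557, 0.045]
tool_rot: [-0.961, -2.986, 0.001]
ft_force: [-6.7, -2.6, -2.6]
grip_width: 0.269
grip_force: 58.0
```

```bash
python3 -c "
from h import *
jrep()"
```

```text
jig xy [176.8  16. ] z 45.0 yaw 144.32 t 22.2333 F jig [3.9 6. ] -2.6 T [-0.52  1.66 -0.18] 0.269
```

>>> {"op": "jog_arm", "data": {"increments": [{"tx": -8, "ty": 0, "tz": 0, "wx": 0, "wy": 0, "wz": 0, "gripper": 0.1}, {"tx": -16, "ty": 0, "tz": 0, "wx": 0, "wy": 0, "wz": 0, "gripper": 0.1}, {"tx": -24, "ty": 0, "tz": 0, "wx": 0, "wy": 0, "wz": 0, "gripper": 0.1}, {"tx": -32, "ty": 0, "tz": 0, "wx": 0, "wy": 0, "wz": 0, "gripper": 0.1}, {"tx": -40, "ty": 0, "tz": 0, "wx": 0, "wy": 0, "wz": 0, "gripper": 0.1}]}}

```text
time: 22.65
position: [0.4878, -0.3791, 0.0449]
tool_rot: [-0.961, -2.986, 0.001]
ft_force: [-6.6, -1.6, -1.1]
grip_width: 0.275
grip_force: 58.0
```

>>> {"op": "jog_arm", "data": {"increments": [{"tx": -3, "ty": 0, "tz": 0, "wx": 0, "wy": 0, "wz": 0, "gripper": 0.1}, {"tx": -6, "ty": 0, "tz": 0, "wx": 0, "wy": 0, "wz": 0, "gripper": 0.1}, {"tx": -9, "ty": 0, "tz": 0, "wx": 0, "wy": 0, "wz": 0, "gripper": 0.1}, {"tx": -12, "ty": 0, "tz": 0, "wx": 0, "wy": 0, "wz": 0, "gripper": 0.1}, {"tx": -14, "ty": 0, "tz": 0, "wx": 0, "wy": 0, "wz": 0, "gripper": 0.1}]}}

```text
time: 23.07
position: [0.4993, -0.3873, 0.045]
tool_rot: [-0.961, -2.986, 0.002]
ft_force: [-7.7, -1.5, -1.8]
grip_width: 0.268
grip_force: 58.0
```

```bash
python3 -c "
from h import *
jrep()"
```

```text
jig xy [122.6  16.1] z 45.0 yaw 144.33 t 23.0667 F jig [5.4 5.7] -1.8 T [-0.54  1.68 -0.17] 0.268
```

>>> {"op": "jog_arm", "data": {"increments": [{"tx": -2, "ty": 0, "tz": 0, "wx": 0, "wy": 0, "wz": 0, "gripper": 0.1}, {"tx": -4, "ty": 0, "tz": 0, "wx": 0, "wy": 0, "wz": 0, "gripper": 0.1}, {"tx": -6, "ty": 0, "tz": 0, "wx": 0, "wy": 0, "wz": 0, "gripper": 0.1}, {"tx": -6, "ty": 0, "tz": 0, "wx": 0, "wy": 0, "wz": 0, "gripper": 0.1}, {"tx": -6, "ty": 0, "tz": 0, "wx": 0, "wy": 0, "wz": 0, "gripper": 0.1}]}}

```text
time: 23.48
position: [0.5044, -0.391, 0.045]
tool_rot: [-0.961, -2.987, 0.003]
ft_force: [-5.5, -2.7, -3.1]
grip_width: 0.268
grip_force: 58.0
```

>>> {"op": "jog_arm", "data": {"increments": [{"tx": -1, "ty": 0, "tz": 0, "wx": 0, "wy": 0, "wz": 0, "gripper": 0.1}, {"tx": -2, "ty": 0, "tz": 0, "wx": 0, "wy": 0, "wz": 0, "gripper": 0.1}, {"tx": -3, "ty": 0, "tz": 0, "wx": 0, "wy": 0, "wz": 0, "gripper": 0.1}, {"tx": -3, "ty": 0, "tz": 0, "wx": 0, "wy": 0, "wz": 0, "gripper": 0.1}, {"tx": -3, "ty": 0, "tz": 0, "wx": 0, "wy": 0, "wz": 0, "gripper": 0.1}]}}

```text
time: 23.9
position: [0.5065, -0.3926, 0.045]
tool_rot: [-0.961, -2.987, 0.002]
ft_force: [-6.6, -2.0, -2.3]
grip_width: 0.268
grip_force: 58.0
```

```bash
python3 -c "
from h import *
jrep()"
```

```text
jig xy [113.6  16.2] z 45.0 yaw 144.33 t 23.9 F jig [4.2 5.5] -2.3 T [-0.53  1.46 -0.13] 0.268
```

>>> {"op": "jog_arm", "data": {"increments": [{"tx": -1, "ty": 0, "tz": 0, "wx": 0, "wy": 0, "wz": 0, "gripper": 0.1}, {"tx": -2, "ty": 0, "tz": 0, "wx": 0, "wy": 0, "wz": 0, "gripper": 0.1}, {"tx": -2, "ty": 0, "tz": 0, "wx": 0, "wy": 0, "wz": 0, "gripper": 0.1}, {"tx": -2, "ty": 0, "tz": 0, "wx": 0, "wy": 0, "wz": 0, "gripper": 0.1}, {"tx": -2, "ty": 0, "tz": 0, "wx": 0, "wy": 0, "wz": 0, "gripper": 0.1}]}}

```text
time: 24.32
position: [0.508, -0.3936, 0.045]
tool_rot: [-0.961, -2.986, 0.002]
ft_force: [-6.1, -2.2, -1.9]
grip_width: 0.272
grip_force: 58.0
```

>>> {"op": "jog_arm", "data": {"increments": [{"tx": -1, "ty": 0, "tz": 0, "wx": 0, "wy": 0, "wz": 0, "gripper": 0.1}, {"tx": -2, "ty": 0, "tz": 0, "wx": 0, "wy": 0, "wz": 0, "gripper": 0.1}, {"tx": -2, "ty": 0, "tz": 0, "wx": 0, "wy": 0, "wz": 0, "gripper": 0.1}, {"tx": -2, "ty": 0, "tz": 0, "wx": 0, "wy": 0, "wz": 0, "gripper": 0.1}, {"tx": -2, "ty": 0, "tz": 0, "wx": 0, "wy": 0, "wz": 0, "gripper": 0.1}]}}

```text
time: 24.73
position: [0.508, -0.3937, 0.0449]
tool_rot: [-0.96, -2.983, -0.001]
ft_force: [-11.9, 2.1, 2.2]
grip_width: 0.269
grip_force: 58.0
```

```bash
python3 -c "
from h import *
jrep()"
```

```text
jig xy [111.7  16.2] z 44.9 yaw 144.32 t 24.7333 F jig [10.9  5.2] 2.2 T [ 0.12  2.33 -0.16] 0.269
```

>>> {"op": "jog_arm", "data": {"increments": [{"tx": 1, "ty": 0, "tz": 0.5, "wx": 0, "wy": 0, "wz": 0, "gripper": 0.1}, {"tx": 2, "ty": -1, "tz": 0.5, "wx": 0, "wy": 0, "wz": 0, "gripper": 0.1}, {"tx": 3, "ty": -2, "tz": 0.5, "wx": 0, "wy": 0, "wz": 0, "gripper": 0.1}, {"tx": 3, "ty": -2, "tz": 0.5, "wx": 0, "wy": 0, "wz": 0, "gripper": 0.5}, {"tx": 3, "ty": -2, "tz": 0.5, "wx": 0, "wy": 0, "wz": 0, "gripper": 0.5}]}}

```text
time: 25.15
position: [0.5109, -0.3933, 0.0457]
tool_rot: [0.957, 2.989, 0.001]
ft_force: [1.0, -0.1, -0.3]
grip_width: 0.354
grip_force: 0.0
```

>>> {"op": "jog_arm", "data": {"increments": [{"tx": 0, "ty": 0, "tz": 0, "wx": 0, "wy": 0, "wz": 0, "gripper": 0.5}, {"tx": 0, "ty": 0, "tz": 0, "wx": 0, "wy": 0, "wz": 0, "gripper": 0.5}, {"tx": 0, "ty": 0, "tz": -10, "wx": 0, "wy": 0, "wz": 0, "gripper": 0.5}, {"tx": 0, "ty": 0, "tz": -30, "wx": 0, "wy": 0, "wz": 0, "gripper": 0.5}, {"tx": 0, "ty": 0, "tz": -60, "wx": 0, "wy": 0, "wz": 0, "gripper": 0.5}]}}

```text
time: 25.57
position: [0.5082, -0.3922, 0.104]
tool_rot: [-0.958, -2.988, -0.002]
ft_force: [-0.1, 0.2, 0.2]
grip_width: 0.499
grip_force: 0.0
```

>>> {"op": "jog_arm", "data": {"increments": [{"tx": 0, "ty": 0, "tz": -40, "wx": 0, "wy": 0, "wz": 0, "gripper": 0.5}, {"tx": 0, "ty": 20, "tz": -80, "wx": 0, "wy": 0, "wz": 0, "gripper": 0.5}, {"tx": -8, "ty": 30, "tz": -115, "wx": 0, "wy": 0, "wz": 0, "gripper": 0.5}, {"tx": -15, "ty": 30, "tz": -140, "wx": 0, "wy": 0, "wz": 0, "gripper": 0.5}, {"tx": -15, "ty": 30, "tz": -140, "wx": 0, "wy": 0, "wz": 0, "gripper": 0.5}]}}

```text
time: 25.98
position: [0.5429, -0.3794, 0.253]
tool_rot: [0.952, 2.981, -0.004]
ft_force: [0.2, 0.5, 1.0]
grip_width: 0.498
grip_force: 0.0
```

Run:
```python
from h import *
jrep()
w=vision.get_image("wrist"); np.save("pics/w10.npy",w["extrinsics"]); cv2.imwrite("pics/w10.png",w["color"])
cv2.imwrite("pics/w10c.png",cv2.resize(w["color"][0:300,60:460],None,fx=2,fy=2,interpolation=cv2.INTER_CUBIC))
```

```text
jig xy [ 91.7 -15.7] z 253.0 yaw 144.59 t 25.9833 F jig [ 0.1 -0.5] 1.0 T [-0.11 -0.02  0.02] 0.498
```

View pics/w10c.png

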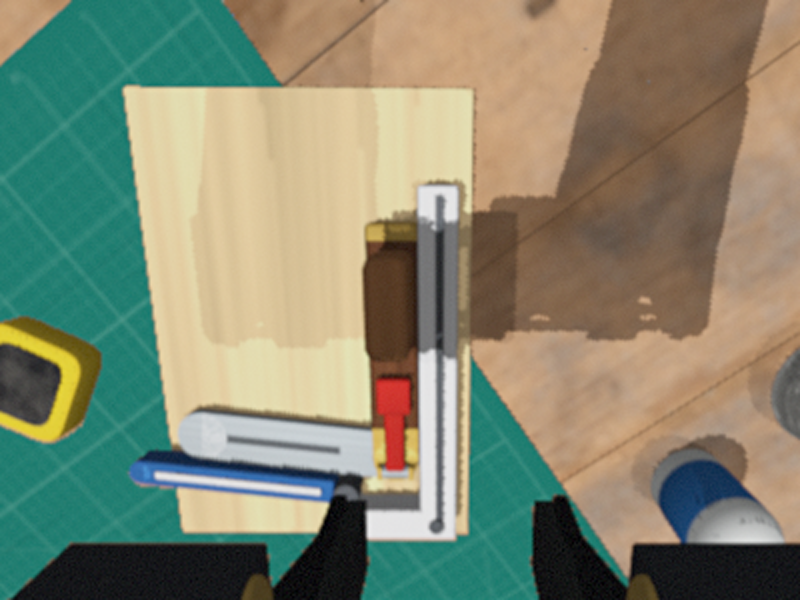

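Run:
```python
from h import *
im=cv2.imread("pics/w10.png").astype(int); f=pt("w10",0,0,1)
def edge(cols,r0,r1,ch,z,mode):
    P=[]
    for c in cols:
        g=np.diff(cv2.GaussianBlur(ch.astype(np.float32),(3,3),0)[r0(c):r1(c)+1,c]); k=mode(g)
        k0=int(k); 
        if 0<k0<len(g)-1:
            a,b,d=g[k0-1],g[k0],g[k0+1]; k0=k0+.5*(a-d)/(a-2*b+d+1e-9)
        P.append(J.T@(f(c,r0(c)+k0+.5,z)-OJ))
    P=np.array(P); 
    for _ in range(3):
        q=np.polyfit(P[:,1],P[:,0],1); e=np.abs(P[:,0]-np.polyval(q,P[:,1])); P=P[e<max(2*np.median(e),.3)]
    return 90-np.degrees(np.arctan(q[0])), np.polyval(q,[60,120]).round(1), len(P)
red=im[...,2]; line=lambda a,b:(lambda c:int(a+b*c))
# full-res coords: crop/2 + (60,0)
F=lambda u,v:(u/2+60,v/2)
def L(p,q,off): 
    (a,b),(c,d)=F(*p),F(*q); s=(d-b)/(c-a); return line(b-s*a+off,s)
bl=range(165,235); fe=range(145,215)
print("blade upper edge",edge(bl,L((210,410),(370,427),-5),L((210,410),(370,427),5),im[...,0],.022,lambda g:g.argmax()))
print("blade lower edge",edge(bl,L((210,460),(370,478),-4),L((210,460),(370,478),4),red,.022,lambda g:g.argmin()))
print("fence outer edge",edge(fe,L((150,484),(330,501),-4),L((150,484),(330,501),5),im[...,0],.035,lambda g:g.argmin()))
print("stripe top",edge(fe,L((155,470),(322,488),-4),L((155,470),(322,488),4),red,.035,lambda g:g.argmax()))
print("stripe bottom",edge(fe,L((155,476),(322,497),-4),L((155,476),(322,497),4),red,.035,lambda g:g.argmin()))
```

```text
blade upper edge (np.float64(83.55428183143505), array([41.8, 48.6]), 70)
blade lower edge (np.float64(83.71613837437246), array([11.4, 18. ]), 51)
fence outer edge (np.float64(83.66428536399228), array([0.3, 6.9]), 55)
stripe top (np.float64(83.58705841931932), array([ 5.7, 12.4]), 70)
stripe bottom (np.float64(83.65269232092878), array([0.3, 7. ]), 70)
```

```bash
python3 -c "
from h import *
print(ctrl.close_job())"
```

```text
the job is handed in; nothing more can be done
None
```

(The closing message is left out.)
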